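# Put the tasting utensils back with the food they serve

## Task

Each serving board on this tasting table has a round well for the cup of utensils that goes with its food, but the three cups have been mixed up. Put them right, so that the cocktail sticks stand with the cheese cubes, the tasting spoons with the clip-top jar and the cutlery with the stoneware pot, each upright and fully down in its board's well; a well holds only one cup, so park one on the bare cloth meanwhile. Set the cups down rather than drop them, tip none over, and leave the food where it stands.

Things in the scene. Friction and masses are not known exactly. Their poses are not given: they have to be found in the camera images.
- sticks: small straight-sided clear jar full of wooden cocktail sticks, 43 to 45 mm across, 68 mm tall, 0.07 kg; best gripped 45 mm up; origin at the centre of its underside, z up
- spoons: stack of clear plastic portion cups with white tasting spoons standing in the top one, 0.08 kg; the cups taper from 44 mm across at the foot to 61 mm at 90 mm height, and the spoons reach 122 mm; best gripped 70 mm up, where the cups are 57 mm across; origin at the centre of its underside, z up
- cutlery: clear plastic cup full of dark green and brown wrapped cutlery, 0.08 kg; the cup tapers from 42 mm across at the foot to 62 mm at its rim, 87 mm up, and the cutlery reaches 141 mm; best gripped on the cup 76 mm up, where it is 60 mm across; origin at the centre of its underside, z up
- cheese_board: the board with the black slate of cheese cubes; wooden serving board 270 (x) x 180 (y) x 22 mm, fixed; origin: centre of its underside, on the cloth; z up. Round cup well 62 mm wide, 14 mm deep (floor 8 mm above the cloth), mouth bevelled 3 mm, centred at (-0.092, 0) m in the board's frame, at the end nearer the robot. The three boards are alike; each well takes any one of the cups
- relish_board: the board with the clip-top glass jar; wooden serving board 270 (x) x 180 (y) x 22 mm, fixed; origin: centre of its underside, on the cloth; z up. Round cup well 62 mm wide, 14 mm deep (floor 8 mm above the cloth), mouth bevelled 3 mm, centred at (-0.092, 0) m in the board's frame, at the end nearer the robot. The three boards are alike; each well takes any one of the cups
- pot_board: the board with the lidded stoneware pot; wooden serving board 270 (x) x 180 (y) x 22 mm, fixed; origin: centre of its underside, on the cloth; z up. Round cup well 62 mm wide, 14 mm deep (floor 8 mm above the cloth), mouth bevelled 3 mm, centred at (-0.092, 0) m in the board's frame, at the end nearer the robot. The three boards are alike; each well takes any one of the cups
- cheese_slate: round black slate, 177 mm across, 5 mm thick, with a heap of white cheese cubes to 58 mm height; loose on its board, 43 mm from the board's origin towards the board's +x; to be left alone; origin at the centre of its underside. The cloth between the boards and between them and the robot is bare at z = 0: free to park a cup on
- relish_jar: clip-top glass jar of relish with an orange seal, 105 x 92 mm, 130 mm tall, 0.72 kg; loose on its board, 43 mm from the board's origin towards the board's +x; to be left alone; origin at the centre of its underside. Unlisted things stand behind the boards (x over 0.75) or beside them (y over 0.41 or under -0.57)
- stoneware_pot: patterned grey-and-cream stoneware pot with a knobbed lid, 132 mm across, 97 mm tall, 0.55 kg; loose on its board, 43 mm from the board's origin towards the board's +x; to be left alone; origin at the centre of its underside

How it is judged:
By the outcome, as a careful person would: the job done as asked, in the order asked, and still so for the second after the job is handed in, with the robot touching nothing.
It also fails if it takes over 106 s, if anything falls off the work surface, if the arm or the gripper's body presses on something with over 40 N, if the wrist force passes 120 N, or if a joint passes its speed limit or range.

## Robot

A 6-joint arm with a two-finger parallel gripper is mounted at the origin on a cart in front of the work surface, level with it; the furniture and walls round the work are solid. World frame = base frame: x ahead of the robot, y to its left, z up, the work surface at z = 0. Lengths are in m, angles in rad, forces in N, time in s.
With the tool pointing down it reaches from about 0.25 to 0.725 m from the base axis. Payload 4 kg.
Tool frame: the origin (TCP) lies at the very end of the fingers, on their centre line; the grasp point (between the pads) lies 19 mm behind it; x points along the fingers, y is the direction in which the jaws open and shut, and the axes are right-handed (so a half turn about x gives the same grasp; the last joint's range is limited). The gripper opens to 85 mm and grips with 20 to 120 N. Pads are 22 mm wide; open, the fingers measure 114 mm over their backs; the gripper's body (76 mm by 85 mm) begins 54 mm behind the grasp point. The pads swing forward as they close: fully open they stand 13 mm farther back than shut.
Start: joints at [1.151, 0.241, 0.005, 1.335, 0, 1.571], TCP at [0.204, 0.457, 0.231] pointing down, gripper open.
Joint ranges: [-2.72, 2.72], [-1.05, 1.87], [-1.09, 1.28], [-1.99, 2.15], [-1.42, 1.44], [-3.14, 3.14]. Speed limits (rad/s): [2.79, 2.79, 3.14, 3.14, 3.14, 3.14].

## Interface

Orientations are given as a unit quaternion [x, y, z, w].
In Python, from workcell import get_obs, camera, job_done gives the robot as it stands. The module is installed in compiled form; this text tells all that it offers.
- The arm moves only by the tool arm_command, never from a script. Its argument "motion" is a list of rows, each an object of numbers: "x", "y", "z": the shift along the tool's x, y, z in m; "roll": the turn about the tool's x in rad; "fingers": the opening, from 0 (shut) to 1 (fully open). A call has 1 to 20 rows; each row shifts and turns the pose as measured when the row begins, along the tool's axes as they then stand; what a row does not reach is not made up. A row lasts 1/12 s, in which the tool goes at most 41.7 mm and 7.16 degrees, less where a joint would pass 70% of its speed; a pose out of reach is approached as far as the arm can. A call is refused whole if a number of a shift passes 0.0417 or a number of a turn 0.125, either way. A call with a gripper value outside its range is refused whole. The fingers move at their own pace and stop on an object; the grip force is fixed at half the most. Time passes only in rows, so rows that do not move let the fingers close. It gives the time, the measured TCP pose, the force and the opening at its end, in the units of the state.
- get_obs(): the state, without advancing time (a new reading comes with each control period).
- camera(name): name is "side" or "top" or "wrist"; returns a dict with "frame" (384x512x3 uint8, red, green, blue), "intrinsics" (3x3 intrinsics, pixels), "k1" (the pictures are not rectified: a ray, as slopes to the right and down, at radius r is drawn at 1 + k1 r^2 times it, then the intrinsics apply), "rvec" (rotation vector, rad) and "tvec" (3), from world to camera coordinates, as OpenCV has them. Camera axes: x right, y down, z forward; pixel columns grow to the right and rows downward; lengths in m; the calibration is good to about 2 mm. A picture is of the moment at which its call begins. There is no depth.
- job_done(): hands the job in, once; it reports no verdict.
The state is a dict: "clock": time; "joint_pos": joint angles; "joint_vel": joint speeds; "tau": joint torques, N m; "eef_pos": TCP position; "tool_rot": TCP orientation; "ft_force": force on the tool from outside, world axes, zero at the start; "ft_torque": the same for the moment, N m; "grip_width": finger opening in m.
Only numpy, scipy, OpenCV 4.12 (cv2) and the standard library are available. Lean on these libraries where they do the work, as an engineer would, in place of code of your own. Each camera call takes 0.05 s, during which the arm holds its last target.

## Working session

There is one attempt and no reset: what is moved stays moved. The work goes in short steps, Python scripts to look and compute and a tool call to move; the robot and the scene stay as the last step left them, time stands still between calls to the robot, and variables do not carry over. Pictures are saved under pics/ and viewed, and the job is handed in when it is done.

Besides the shell and the picture viewer there is one more tool, called after ">>>" by a JSON object that holds its "method" and its "body", one argument or row to a line. arm_command: Moves the arm, as the interface text tells. Its arguments: {"type":"object","properties":{"motion":{"type":"array","items":{"type":"object","properties":{"x":{"type":"number"},"y":{"type":"number"},"z":{"type":"number"},"roll":{"type":"number"},"fingers":{"type":"number"}}}}},"required":["motion"]}

```bash
mkdir -p pics
cat > h.py <<'E'
import numpy as np, cv2
from workcell import get_obs, camera, job_done
def snap(n,fn):
    c=camera(n); cv2.imwrite('pics/'+fn,cv2.cvtColor(np.asarray(c['frame']),cv2.COLOR_RGB2BGR)); 
    np.save('pics/'+fn+'.npy',{k:c[k] for k in c if k!='frame'},allow_pickle=True); return c
def D(c):
    # exact distortion: radial k1 only
    return np.array([c['k1'],0,0,0,0.])
def ray(c,u,v):
    K=np.array(c['intrinsics'],float)
    p=cv2.undistortPoints(np.array([[[u,v]]],float),K,D(c))[0,0]
    R=cv2.Rodrigues(np.array(c['rvec'],float))[0]; t=np.array(c['tvec'],float).ravel()
    o=-R.T@t; d=R.T@np.array([p[0],p[1],1]); return o,d/np.linalg.norm(d)
def onz(c,u,v,z):
    o,d=ray(c,u,v); return o+d*(z-o[2])/d[2]
def proj(c,P):
    return cv2.projectPoints(np.array(P,float).reshape(-1,3),np.array(c['rvec'],float),np.array(c['tvec'],float),np.array(c['intrinsics'],float),D(c))[0][:,0]
def load(fn):
    c=np.load('pics/'+fn+'.npy',allow_pickle=True).item(); c['frame']=cv2.cvtColor(cv2.imread('pics/'+fn),cv2.COLOR_BGR2RGB); return c
E
python3 - <<'E'
from h import *
for n in ['top','side','wrist']:
    c=snap(n,n+'0.png'); print(n,ray(c,256,192),c['k1'],c['intrinsics'][0][0])
print(get_obs())
E
```

```text
top (array([ 0.43503888, -0.05272793,  1.0480921 ]), array([ 0.13655289,  0.0057432 , -0.99061613])) -0.09641350327115501 373.4302884463723
side (array([ 0.05737053, -0.88260572,  0.72918924]), array([ 0.42616686,  0.69929644, -0.57390444])) -0.044345851757469426 397.5462626861387
wrist (array([0.14081158, 0.4837469 , 0.37230061]), array([ 0.23354852, -0.09989718, -0.9671999 ])) -0.0423786414205927 308.8344640266622
{'clock': 0.15, 'joint_pos': array([ 1.15098150e+00,  2.41257157e-01,  4.03284847e-03,  1.33519253e+00,
       -3.86766940e-05,  1.57084876e+00]), 'joint_vel': array([ 0.00066414, -0.00066828,  0.00329813, -0.00163177, -0.0005408 ,
        0.00191853]), 'tau': array([ 9.12886553e-04, -3.72634292e+01,  2.52639306e+01,  1.24190704e-02,
        7.12332030e-05,  2.21114028e-06]), 'eef_pos': array([0.20361206, 0.45614203, 0.23060853]), 'tool_rot': array([ 0.14679424,  0.69168784, -0.14792066,  0.69147586]), 'ft_force': array([ 0.26837492, -0.27623221,  0.83300808]), 'ft_torque': array([ 0.01001122,  0.02565771, -0.02577843]), 'grip_width': 0.08541952319849215}
```

View pics/top0.png

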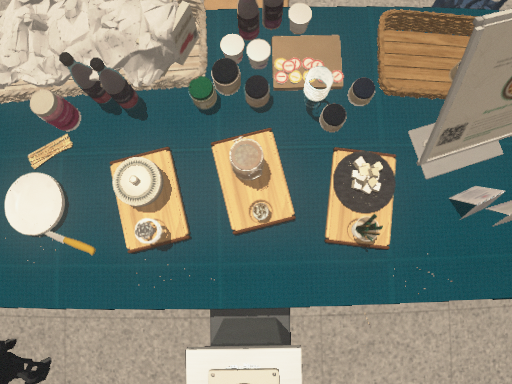

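View pics/side0.png

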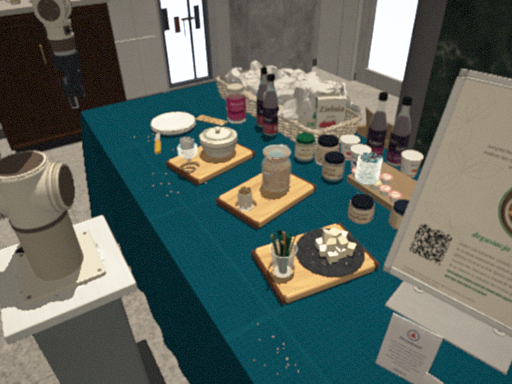

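View pics/wrist0.png

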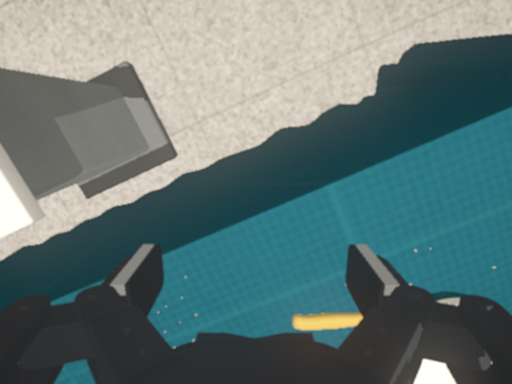

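The pot board (pixel 150,200) holds the spoons, the relish board (253,180) the sticks and the cheese board (361,198) the cutlery. Next I'll measure the boards and cups.

Run:
```python
from h import *
c=load('top0.png'); f=c['frame']
hsv=cv2.cvtColor(f,cv2.COLOR_RGB2HSV)
teal=((hsv[...,0]>85)&(hsv[...,0]<105)&(hsv[...,1]>120)).astype(np.uint8)
m=np.zeros(f.shape[:2],np.uint8); m[115:265,100:410]=1
b=((1-teal)&m).astype(np.uint8)
b=cv2.morphologyEx(b,cv2.MORPH_OPEN,np.ones((5,5)))
cs,_=cv2.findContours(b,cv2.RETR_EXTERNAL,cv2.CHAIN_APPROX_NONE)
for k in cs:
    if cv2.contourArea(k)<3000: continue
    # rays onto z=0.022 top plane
    P=np.array([onz(c,*p[0],0.022)[:2] for p in k])
    r=cv2.minAreaRect((P*1000).astype(np.float32)); print(r)
s=2.5
crop=cv2.resize(f[120:260,100:410],None,fx=s,fy=s,interpolation=cv2.INTER_CUBIC)
cv2.imwrite('pics/top0c.png',crop[...,::-1])
c=load('side0.png');crop=cv2.resize(c['frame'][115:305,145:395],None,fx=3,fy=3,interpolation=cv2.INTER_CUBIC)
cv2.imwrite('pics/side0c.png',crop[...,::-1])
```

```text
((589.3408203125, -22.51531982421875), (844.3274536132812, 353.7396240234375), 89.57752227783203)
```

View pics/top0c.png

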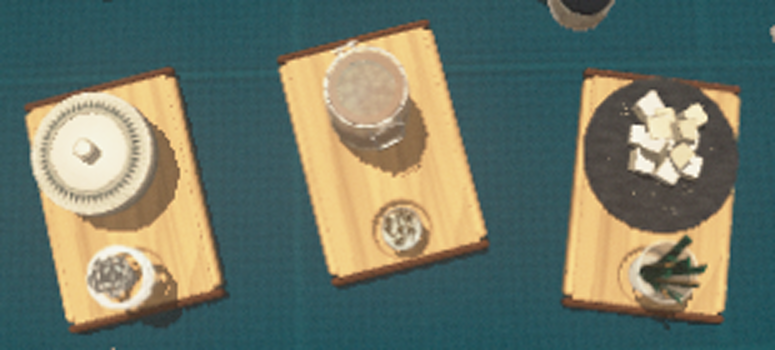

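View pics/side0c.png

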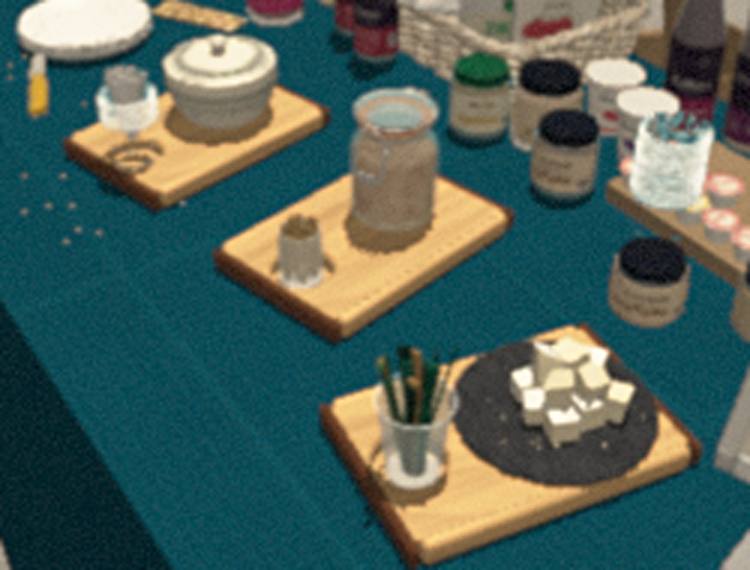

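Run:
```python
from h import *
c=load('top0.png'); f=c['frame']
hsv=cv2.cvtColor(f,cv2.COLOR_RGB2HSV)
m=(((hsv[...,0]<30)&(hsv[...,1]>90)&(hsv[...,2]>40))).astype(np.uint8)
vis=f.copy()
for n,(u0,u1,v0,v1) in dict(pot=(104,194,145,255),rel=(206,300,126,238),che=(322,400,145,252)).items():
    q=np.zeros_like(m); q[v0:v1,u0:u1]=m[v0:v1,u0:u1]
    q=cv2.morphologyEx(q,cv2.MORPH_OPEN,np.ones((3,3)))
    N,l,st,_=cv2.connectedComponentsWithStats(q); 
    keep=np.isin(l,[i for i in range(1,N) if st[i,4]>25])
    pts=np.argwhere(keep)[:,::-1]
    h=cv2.convexHull(pts.astype(np.int32))[:,0]
    P=np.array([onz(c,*p,0.022)[:2] for p in h])*1000
    (cx,cy),wh,a=cv2.minAreaRect(P.astype(np.float32))
    bx=cv2.boxPoints(((cx,cy),wh,a))
    # long axis dir pointing to +x
    e=[bx[1]-bx[0],bx[2]-bx[1]]; L=max(e,key=np.linalg.norm); L=L/np.linalg.norm(L); L=L*np.sign(L[0])
    w=np.array([cx,cy])-92*L
    print(n,'c',cx,cy,'size',wh,'yaw',np.degrees(np.arctan2(L[1],L[0])),'well',w)
    ctr=np.array([cx,cy]); S=np.array([-L[1],L[0]])
    box=[list((ctr+i*135*L+j*90*S)/1000)+[.022] for i,j in((1,1),(1,-1),(-1,-1),(-1,1))]
    cv2.polylines(vis,[proj(c,box).round().astype(int)],1,(255,0,0))
    t=np.linspace(0,6.28,40); cv2.polylines(vis,[proj(c,np.c_[(w[0]+31*np.cos(t))/1000,(w[1]+31*np.sin(t))/1000,t*0+.022]).round().astype(int)],1,(255,0,255))
cv2.imwrite('pics/fit.png',cv2.resize(vis[120:260,100:410],None,fx=2.5,fy=2.5,interpolation=cv2.INTER_NEAREST)[...,::-1])
```

```text
pot c 565.174072265625 255.34591674804688 size (267.5978698730469, 180.73085021972656) yaw 12.906951 well [475.49853516 234.79602814]
rel c 611.4686889648438 -36.833221435546875 size (267.92889404296875, 179.33656311035156) yaw 12.926349 well [521.80010986 -57.41347122]
che c 554.7738647460938 -337.2002258300781 size (180.44532775878906, 267.7311096191406) yaw -8.201256 well [ 463.71473694 -324.07636738]
```

View pics/fit.png

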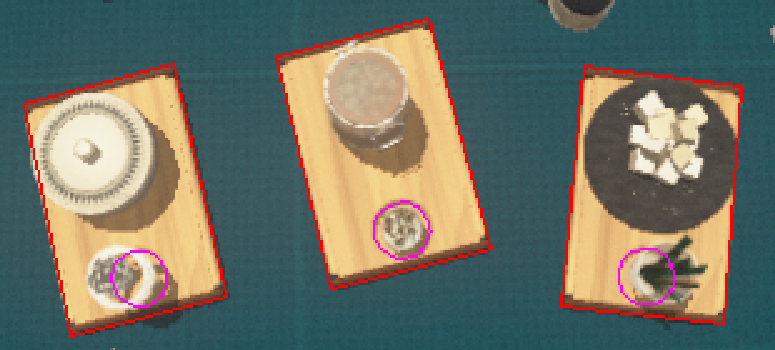

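Run:
```python
from h import *
c=load('top0.png'); f=c['frame']
cv2.imwrite('pics/a.png',cv2.resize(f[205:255,335:395],None,fx=10,fy=10,interpolation=cv2.INTER_CUBIC)[...,::-1])
c=load('side0.png'); f=c['frame']
cv2.imwrite('pics/b.png',cv2.resize(f[225:285,260:320],None,fx=10,fy=10,interpolation=cv2.INTER_CUBIC)[...,::-1])
cv2.imwrite('pics/c.png',cv2.resize(f[130:175,170:210],None,fx=12,fy=12,interpolation=cv2.INTER_CUBIC)[...,::-1])
```

```text
(no output)
```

View pics/a.png

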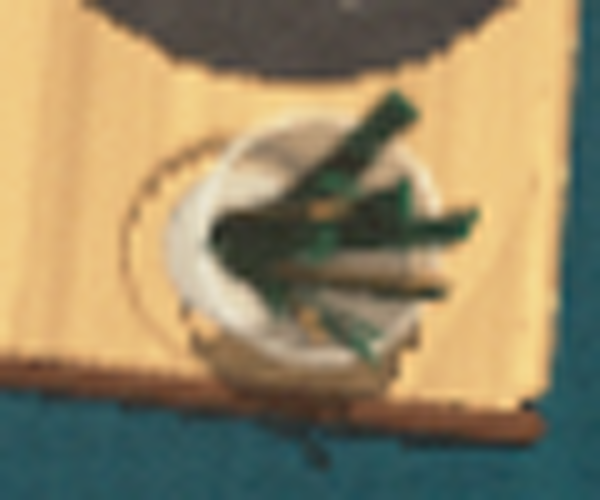

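View pics/b.png

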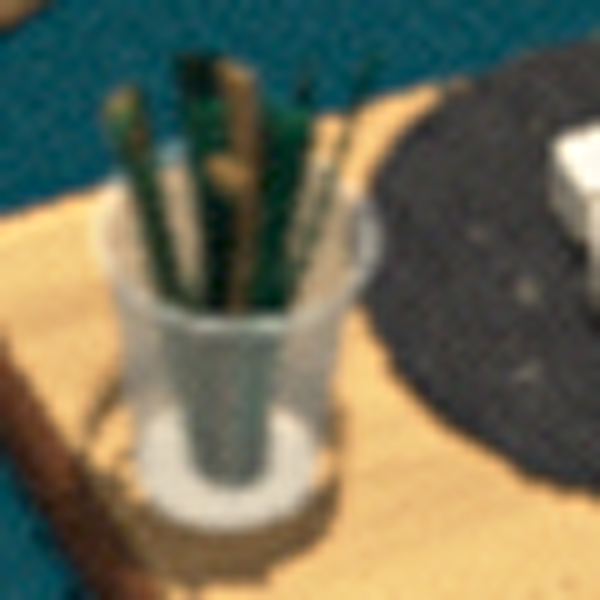

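View pics/c.png

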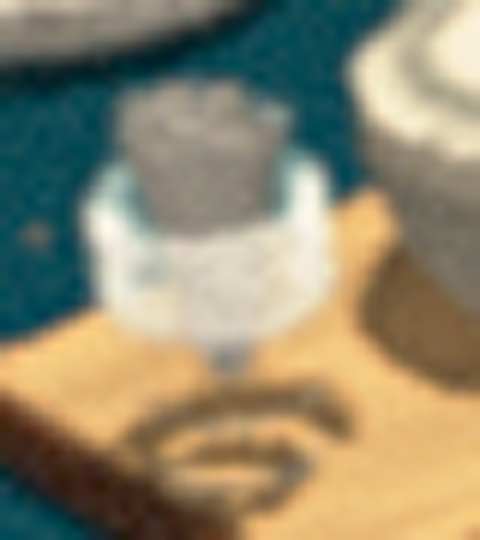

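Run:
```python
from h import *
c=load('top0.png')
print('cutlery',onz(c,335+32.5,205+23.8,.095))
print('spoons',onz(c,100+121/2.5,120+277/2.5,.098))
print('sticks',onz(c,100+404/2.5,120+230/2.5,.076))
d=load('side0.png')
# cutlery tips: top vs side candidates, closest approach
def tri(p,q):
    o1,d1=ray(c,*p);o2,d2=ray(d,*q)
    A=np.c_[d1,-d2];s=np.linalg.lstsq(A,o2-o1,rcond=None)[0]
    a,b=o1+s[0]*d1,o2+s[1]*d2; return (a+b)/2,np.linalg.norm(a-b)
T=[(335+40,205+10),(335+47,205+22),(335+40,205+19),(335+44,205+29),(335+37,205+36)]
S=[(260+12.5,225+9.5),(260+20,225+6),(260+23.5,225+7),(260+29,225+11),(260+37,225+6),(282.5,242)]
for t in T:
    for s in S:
        P,e=tri(t,s)
        if e<.006: print(t,s,P.round(3),round(e,4))
```

```text
cutlery [ 0.46436267 -0.3297844   0.095     ]
spoons [0.47250813 0.23156125 0.098     ]
sticks [ 0.51600366 -0.06042991  0.076     ]
(375, 215) (297, 231) [ 0.497 -0.339  0.133] 0.0001
(382, 227) (289, 236) [ 0.466 -0.352  0.142] 0.0015
(375, 224) (289, 236) [ 0.474 -0.339  0.128] 0.0004
(379, 234) (280, 231) [ 0.449 -0.339  0.155] 0.0006
(379, 234) (282.5, 242) [ 0.45  -0.348  0.129] 0.0004
(372, 241) (272.5, 234.5) [ 0.435 -0.327  0.142] 0.0042
```

```bash
cat >> h.py <<'E'
from scipy.spatial.transform import Rotation as Ro
def st():
    o=get_obs(); R=Ro.from_quat(o['tool_rot']).as_matrix()
    ya=np.degrees(np.arctan2(R[1,1],R[0,1]))
    print('t %.2f tcp %s jaw %.1f w %.4f F %s tiltx %s'%(o['clock'],o['eef_pos'].round(4),ya,o['grip_width'],np.round(o['ft_force'],2),R[:,0].round(4)))
    return o,R
def go(x,y,z,jaw=None):
    o,R=st(); d=np.array([x,y,z])-o['eef_pos']; ya=np.degrees(np.arctan2(R[1,1],R[0,1]))
    if jaw is not None:
        a=(jaw-ya+90)%180-90  # world yaw; tool x is down so roll=-a
        print('roll deg',-a,'rad',np.radians(-a))
        # horizontal mean-frame note: shifts are along current axes
    print('tool shift now (x,y,z):',(R.T@d).round(4),'world',d.round(4))
    if jaw is not None:
        R2=R@Ro.from_euler('x',np.radians(-a)).as_matrix(); print('tool shift after roll:',(R2.T@d).round(4))
E
python3 -c "
from h import *
go(.516,-.06,.2,102.9);o,R=st();print(R.round(3))"
```

```text
t 0.15 tcp [0.2036 0.4561 0.2306] jaw 65.9 w 0.0854 F [ 0.27 -0.28  0.83] tiltx [-6.0e-04 -1.5e-03 -1.0e+00]
roll deg -36.95662157883321 rad -0.6450147269642246
tool shift now (x,y,z): [ 0.0312 -0.3439  0.4957] world [ 0.3124 -0.5161 -0.0306]
tool shift after roll: [ 0.0312 -0.5728  0.1893]
t 0.15 tcp [0.2036 0.4561 0.2306] jaw 65.9 w 0.0854 F [ 0.27 -0.28  0.83] tiltx [-6.0e-04 -1.5e-03 -1.0e+00]
[[-0.001  0.408  0.913]
 [-0.001  0.913 -0.408]
 [-1.    -0.002  0.   ]]
```

>>> {"method": "arm_command", "body": {
  "motion": [
    {"roll": -0.108},
    {"roll": -0.108},
    {"roll": -0.108},
    {"roll": -0.108},
    {"roll": -0.108},
    {"roll": -0.105}
  ]
}}

```text
schema error: expected keys x, y, z, roll, fingers
```

```bash
python3 -c "
from h import *
go(.516,-.06,.2,102.9)"
```

```text
t 0.15 tcp [0.2036 0.4561 0.2306] jaw 65.9 w 0.0854 F [ 0.27 -0.28  0.83] tiltx [-6.0e-04 -1.5e-03 -1.0e+00]
roll deg -36.95662157883321 rad -0.6450147269642246
tool shift now (x,y,z): [ 0.0312 -0.3439  0.4957] world [ 0.3124 -0.5161 -0.0306]
tool shift after roll: [ 0.0312 -0.5728  0.1893]
```

All keys are needed.

>>> {"method": "arm_command", "body": {
  "motion": [
    {"x": 0,"y": 0,"z": 0,"roll": -0.108,"fingers": 1},
    {"x": 0,"y": 0,"z": 0,"roll": -0.108,"fingers": 1},
    {"x": 0,"y": 0,"z": 0,"roll": -0.108,"fingers": 1},
    {"x": 0,"y": 0,"z": 0,"roll": -0.108,"fingers": 1},
    {"x": 0,"y": 0,"z": 0,"roll": -0.108,"fingers": 1},
    {"x": 0,"y": 0,"z": 0,"roll": -0.105,"fingers": 1}
  ]
}}

```text
clock: 0.65
eef_pos: [0.2029, 0.4545, 0.2281]
tool_rot: [-0.092, 0.703, 0.087, 0.7]
ft_force: [-0.0, -0.3, -0.5]
grip_width: 0.0855
```

```bash
python3 -c "
from h import *
go(.516,-.06,.2,102.9)"
```

```text
t 0.65 tcp [0.2029 0.4545 0.2281] jaw 104.6 w 0.0855 F [-0.03 -0.25 -0.54] tiltx [-0.0031 -0.0068 -1.    ]
roll deg 1.6748865084314986 rad 0.029232284169361418
tool shift now (x,y,z): [ 0.0306 -0.5766  0.1737] world [ 0.3131 -0.5145 -0.0281]
tool shift after roll: [ 0.0306 -0.5713  0.1905]
```

>>> {"method": "arm_command", "body": {
  "motion": [
    {"x": 0,"y": -0.036,"z": 0.011,"roll": 0,"fingers": 1},
    {"x": 0,"y": -0.036,"z": 0.011,"roll": 0,"fingers": 1},
    {"x": 0,"y": -0.036,"z": 0.011,"roll": 0,"fingers": 1},
    {"x": 0,"y": -0.036,"z": 0.011,"roll": 0,"fingers": 1},
    {"x": 0,"y": -0.036,"z": 0.011,"roll": 0,"fingers": 1},
    {"x": 0,"y": -0.036,"z": 0.011,"roll": 0,"fingers": 1},
    {"x": 0,"y": -0.036,"z": 0.011,"roll": 0,"fingers": 1},
    {"x": 0,"y": -0.036,"z": 0.011,"roll": 0,"fingers": 1},
    {"x": 0,"y": -0.036,"z": 0.011,"roll": 0,"fingers": 1},
    {"x": 0,"y": -0.036,"z": 0.011,"roll": 0,"fingers": 1}
  ]
}}

```text
clock: 1.48
eef_pos: [0.4055, 0.1282, 0.2258]
tool_rot: [-0.1, 0.703, 0.095, 0.698]
ft_force: [0.9, 0.8, -0.4]
grip_width: 0.0854
```

```bash
python3 -c "
from h import *
go(.516,-.06,.2,102.9)
snap('wrist','w1.png')"
```

```text
t 1.48 tcp [0.4055 0.1282 0.2258] jaw 105.9 w 0.0854 F [ 0.91  0.82 -0.42] tiltx [-0.0063 -0.0074 -1.    ]
roll deg 2.9895247833973855 rad 0.05217705054025469
tool shift now (x,y,z): [ 0.0265 -0.2111  0.055 ] world [ 0.1105 -0.1882 -0.0258]
tool shift after roll: [ 0.0265 -0.208   0.0659]
```

View pics/w1.png

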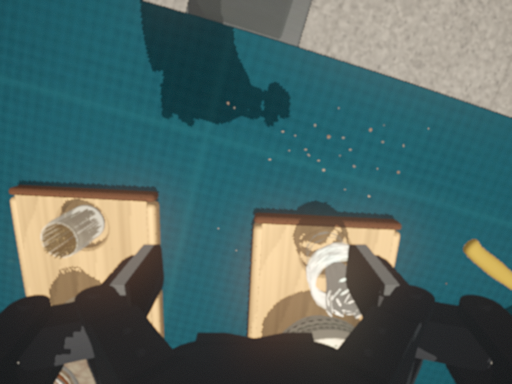

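The wrist view shows the sticks at (75,228) left in the relish well, and the spoons at (335,275) in the pot well. I'll carry on to the sticks.

>>> {"method": "arm_command", "body": {
  "motion": [
    {"x": 0,"y": -0.035,"z": 0.011,"roll": 0.026,"fingers": 1},
    {"x": 0,"y": -0.035,"z": 0.011,"roll": 0.026,"fingers": 1},
    {"x": 0,"y": -0.035,"z": 0.011,"roll": 0,"fingers": 1},
    {"x": 0,"y": -0.035,"z": 0.011,"roll": 0,"fingers": 1},
    {"x": 0,"y": -0.035,"z": 0.011,"roll": 0,"fingers": 1},
    {"x": 0,"y": -0.03,"z": 0.01,"roll": 0,"fingers": 1},
    {"x": 0,"y": 0,"z": 0,"roll": 0,"fingers": 1}
  ]
}}

```text
clock: 2.12
eef_pos: [0.5209, -0.0703, 0.2251]
tool_rot: [-0.078, 0.705, 0.07, 0.701]
ft_force: [0.7, 0.4, 0.8]
grip_width: 0.0853
```

```bash
python3 -c "
from h import *
go(.516,-.06,.15,102.9)
snap('wrist','w2.png')"
```

```text
t 2.12 tcp [ 0.5209 -0.0703  0.2251] jaw 102.1 w 0.0853 F [0.74 0.36 0.81] tiltx [-0.0052 -0.0116 -0.9999]
roll deg -0.8395750211572164 rad -0.01465334843669448
tool shift now (x,y,z): [ 0.075   0.0118 -0.0021] world [-0.0049  0.0103 -0.0751]
tool shift after roll: [ 0.075   0.0119 -0.0019]
```

View pics/w2.png

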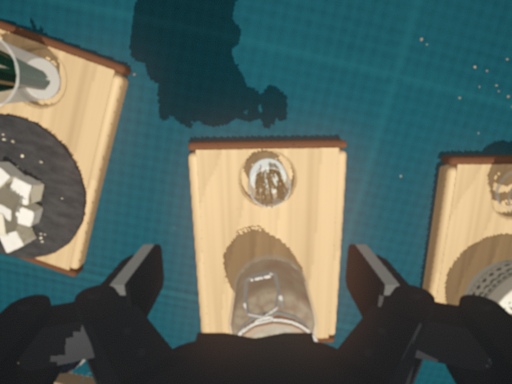

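```bash
python3 -c "
from h import *
c=load('w2.png');print(proj(c,[[.5209,-.0703,.225],[.516,-.06,.05],[.5218,-.0574,.022],[.516,-.06,.076]]))
print(onz(c,268,178.5,.022),onz(c,271,184,.076))
cv2.imwrite('pics/d.png',cv2.resize(c['frame'][120:230,180:360],None,fx=4,fy=4,interpolation=cv2.INTER_CUBIC)[...,::-1])
"
```

```text
[[253.95160247 252.42987115]
 [266.59658032 177.3908143 ]
 [267.03939206 177.81019662]
 [267.33221826 182.7995723 ]]
[ 0.52235123 -0.05615407  0.022     ] [ 0.5164101 -0.0562759  0.076    ]
```

View pics/d.png

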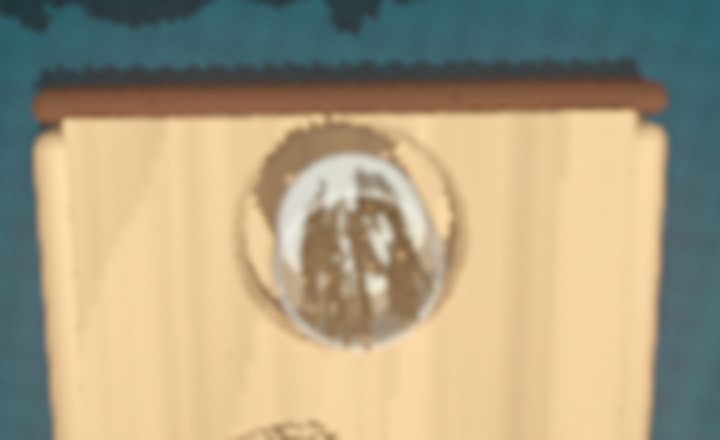

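>>> {"method": "arm_command", "body": {
  "motion": [
    {"x": 0.03,"y": 0.007,"z": 0.001,"roll": -0.007,"fingers": 1},
    {"x": 0.03,"y": 0.007,"z": 0.001,"roll": -0.007,"fingers": 1},
    {"x": 0.03,"y": 0,"z": 0,"roll": 0,"fingers": 1},
    {"x": 0.02,"y": 0,"z": 0,"roll": 0,"fingers": 1},
    {"x": 0,"y": 0,"z": 0,"roll": 0,"fingers": 1}
  ]
}}

```text
clock: 2.58
eef_pos: [0.5169, -0.0511, 0.1124]
tool_rot: [-0.082, 0.704, 0.077, 0.701]
ft_force: [-0.1, 0.3, 0.1]
grip_width: 0.0857
```

```bash
python3 -c "
from h import *
go(.519,-.058,.033,102.9)
snap('wrist','w3.png')"
```

```text
t 2.58 tcp [ 0.5169 -0.0511  0.1124] jaw 103.0 w 0.0857 F [-0.13  0.3   0.12] tiltx [-0.0046 -0.0078 -1.    ]
roll deg 0.07946436302738391 rad 0.0013869147728278982
tool shift now (x,y,z): [ 0.0794 -0.0066  0.001 ] world [ 0.0021 -0.0069 -0.0794]
tool shift after roll: [ 0.0794 -0.0066  0.001 ]
```

View pics/w3.png

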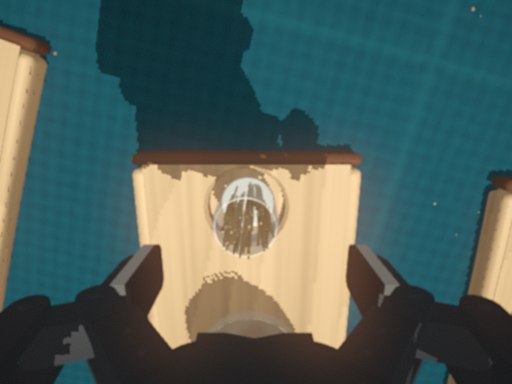

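```bash
python3 -c "
from h import *
c=load('w3.png');print(onz(c,246,225,.076),onz(c,248,197,.012), onz(c,248,203,.022))
print(proj(c,[[.519,-.058,.076],[.5218,-.0574,.022]]))
"
```

```text
[ 0.51692963 -0.05651529  0.076     ] [ 0.51668365 -0.05709451  0.012     ] [ 0.5187212  -0.05635802  0.022     ]
[[242.92026193 227.56044783]
 [245.85270294 206.3669204 ]]
```

>>> {"method": "arm_command", "body": {
  "motion": [
    {"x": 0.0,"y": -0.006,"z": 0.0,"roll": 0,"fingers": 1},
    {"x": 0.025,"y": 0,"z": 0,"roll": 0,"fingers": 1},
    {"x": 0.025,"y": 0,"z": 0,"roll": 0,"fingers": 1},
    {"x": 0.02,"y": 0,"z": 0,"roll": 0,"fingers": 1},
    {"x": 0.008,"y": 0,"z": 0,"roll": 0,"fingers": 1},
    {"x": 0,"y": 0,"z": 0,"roll": 0,"fingers": 1}
  ]
}}

```text
clock: 3.13
eef_pos: [0.5277, -0.0569, 0.0454]
tool_rot: [-0.086, 0.697, 0.077, 0.708]
ft_force: [-0.5, 0.1, -0.7]
grip_width: 0.0855
```

```bash
python3 -c "
from h import *
go(.517,-.057,.033,102.9)"
```

```text
t 3.13 tcp [ 0.5277 -0.0569  0.0454] jaw 103.2 w 0.0855 F [-0.47  0.09 -0.68] tiltx [ 0.0168 -0.0099 -0.9998]
roll deg 0.31200199227681935 rad 0.005445462038012417
tool shift now (x,y,z): [ 0.0123  0.0026 -0.0107] world [-0.0107 -0.0001 -0.0124]
tool shift after roll: [ 0.0123  0.0025 -0.0107]
```

>>> {"method": "arm_command", "body": {
  "motion": [
    {"x": 0.004,"y": 0.0,"z": -0.006,"roll": 0,"fingers": 1},
    {"x": 0.004,"y": 0,"z": -0.005,"roll": 0,"fingers": 1},
    {"x": 0.004,"y": 0,"z": 0,"roll": 0,"fingers": 1},
    {"x": 0,"y": 0,"z": 0,"roll": 0,"fingers": 1}
  ]
}}

```text
clock: 3.47
eef_pos: [0.5201, -0.0603, 0.0378]
tool_rot: [-0.086, 0.694, 0.077, 0.711]
ft_force: [0.1, -0.7, -0.3]
grip_width: 0.0851
```

```bash
python3 -c "
from h import *
go(.517,-.057,.033,102.9)"
```

```text
t 3.47 tcp [ 0.5201 -0.0603  0.0378] jaw 103.2 w 0.0851 F [ 0.15 -0.74 -0.25] tiltx [ 0.0253 -0.011  -0.9996]
roll deg 0.312090602852507 rad 0.005447008584310254
tool shift now (x,y,z): [ 0.0046  0.004  -0.0024] world [-0.0031  0.0033 -0.0048]
tool shift after roll: [ 0.0046  0.004  -0.0024]
```

>>> {"method": "arm_command", "body": {
  "motion": [
    {"x": 0,"y": 0,"z": 0,"roll": 0,"fingers": 1},
    {"x": 0,"y": 0,"z": 0,"roll": 0,"fingers": 1},
    {"x": 0,"y": 0,"z": 0,"roll": 0,"fingers": 1},
    {"x": 0,"y": 0,"z": 0,"roll": 0,"fingers": 1}
  ]
}}

```text
clock: 3.8
eef_pos: [0.5215, -0.0606, 0.0398]
tool_rot: [-0.086, 0.693, 0.076, 0.712]
ft_force: [-0.6, 0.7, -0.0]
grip_width: 0.0854
```

```bash
python3 -c "
from h import *
go(.517,-.057,.033,102.9)"
```

```text
t 3.80 tcp [ 0.5215 -0.0606  0.0398] jaw 103.2 w 0.0854 F [-0.61  0.74 -0.02] tiltx [ 0.0289 -0.0114 -0.9995]
roll deg 0.2926962098548245 rad 0.005108512570074961
tool shift now (x,y,z): [ 0.0066  0.0047 -0.0037] world [-0.0045  0.0036 -0.0068]
tool shift after roll: [ 0.0066  0.0047 -0.0037]
```

>>> {"method": "arm_command", "body": {
  "motion": [
    {"x": 0.005,"y": 0.0045,"z": -0.004,"roll": 0,"fingers": 1},
    {"x": 0.004,"y": 0,"z": 0,"roll": 0,"fingers": 0.6},
    {"x": 0.001,"y": 0,"z": 0,"roll": 0,"fingers": 0.3},
    {"x": 0,"y": 0,"z": 0,"roll": 0,"fingers": 0},
    {"x": 0,"y": 0,"z": 0,"roll": 0,"fingers": 0},
    {"x": 0,"y": 0,"z": 0,"roll": 0,"fingers": 0}
  ]
}}

```text
clock: 4.3
eef_pos: [0.5165, -0.0567, 0.0288]
tool_rot: [-0.087, 0.693, 0.076, 0.712]
ft_force: [-1.2, -0.1, 0.7]
grip_width: 0.0416
```

```bash
python3 -c "
from h import *
go(.517,-.057,.033,102.9)"
```

```text
t 4.30 tcp [ 0.5165 -0.0567  0.0288] jaw 103.2 w 0.0416 F [-1.2  -0.12  0.71] tiltx [ 0.0291 -0.0113 -0.9995]
roll deg 0.32044208768525095 rad 0.005592769492072004
tool shift now (x,y,z): [-0.0042 -0.0005  0.0005] world [ 0.0005 -0.0003  0.0042]
tool shift after roll: [-0.0042 -0.0005  0.0005]
```

>>> {"method": "arm_command", "body": {
  "motion": [
    {"x": 0,"y": 0,"z": 0,"roll": 0,"fingers": 0},
    {"x": -0.01,"y": 0,"z": 0,"roll": 0,"fingers": 0},
    {"x": -0.02,"y": 0,"z": 0,"roll": 0,"fingers": 0},
    {"x": -0.02,"y": 0,"z": 0,"roll": 0,"fingers": 0},
    {"x": -0.02,"y": 0,"z": 0,"roll": 0,"fingers": 0},
    {"x": -0.02,"y": 0,"z": 0,"roll": 0,"fingers": 0}
  ]
}}

```text
clock: 4.8
eef_pos: [0.509, -0.0552, 0.1183]
tool_rot: [-0.085, 0.697, 0.077, 0.707]
ft_force: [1.1, -0.6, -0.8]
grip_width: 0.0419
```

```bash
python3 -c "
from h import *
go(.415,-.185,.1)
snap('wrist','w4.png')"
```

```text
t 4.80 tcp [ 0.509  -0.0552  0.1183] jaw 103.2 w 0.0419 F [ 1.05 -0.6  -0.8 ] tiltx [ 0.0156 -0.0098 -0.9998]
tool shift now (x,y,z): [ 0.0181 -0.1046 -0.1214] world [-0.094  -0.1298 -0.0183]
```

View pics/w4.png

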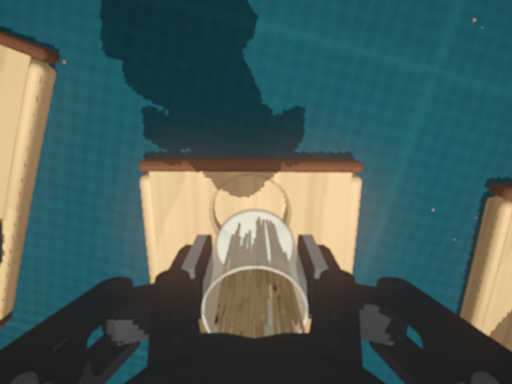

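>>> {"method": "arm_command", "body": {
  "motion": [
    {"x": 0,"y": -0.0175,"z": -0.0265,"roll": 0,"fingers": 0},
    {"x": 0,"y": -0.0175,"z": -0.0265,"roll": 0,"fingers": 0},
    {"x": 0,"y": -0.0175,"z": -0.0265,"roll": 0,"fingers": 0},
    {"x": 0,"y": -0.0175,"z": -0.0265,"roll": 0,"fingers": 0},
    {"x": 0,"y": -0.0175,"z": -0.0265,"roll": 0,"fingers": 0},
    {"x": 0.02,"y": 0,"z": 0,"roll": 0,"fingers": 0},
    {"x": 0.02,"y": 0,"z": 0,"roll": 0,"fingers": 0},
    {"x": 0.01,"y": 0,"z": 0,"roll": 0,"fingers": 0}
  ]
}}

```text
clock: 5.52
eef_pos: [0.4085, -0.1787, 0.0802]
tool_rot: [-0.09, 0.686, 0.074, 0.718]
ft_force: [-0.5, 0.0, -0.5]
grip_width: 0.0419
```

```bash
python3 -c "
from h import *
go(.40,-.17,.021)
snap('side','s1.png')"
```

```text
t 5.52 tcp [ 0.4085 -0.1787  0.0802] jaw 103.3 w 0.0419 F [-0.54  0.   -0.48] tiltx [ 0.0472 -0.0184 -0.9987]
tool shift now (x,y,z): [ 0.0585  0.0121 -0.0087] world [-0.0085  0.0087 -0.0592]
```

View pics/s1.png

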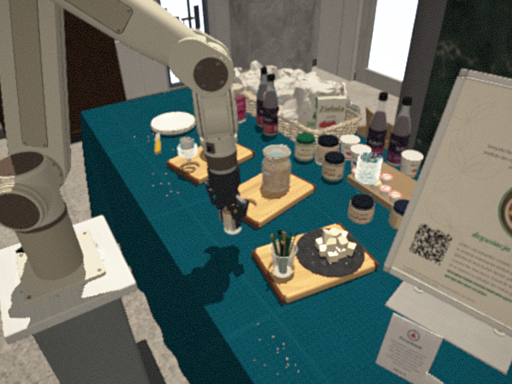

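>>> {"method": "arm_command", "body": {
  "motion": [
    {"x": 0.015,"y": 0.004,"z": -0.004,"roll": 0,"fingers": 0},
    {"x": 0.015,"y": 0.004,"z": -0.004,"roll": 0,"fingers": 0},
    {"x": 0.01,"y": 0,"z": 0,"roll": 0,"fingers": 0},
    {"x": 0.005,"y": 0,"z": 0,"roll": 0,"fingers": 0}
  ]
}}

```text
clock: 5.9
eef_pos: [0.4019, -0.174, 0.0347]
tool_rot: [-0.091, 0.686, 0.073, 0.719]
ft_force: [0.1, 0.2, -0.3]
grip_width: 0.0419
```

```bash
python3 -c "
from h import *
go(.40,-.17,.021)"
```

```text
t 5.90 tcp [ 0.4019 -0.174   0.0347] jaw 103.2 w 0.0419 F [ 0.05  0.21 -0.3 ] tiltx [ 0.0494 -0.0193 -0.9986]
tool shift now (x,y,z): [ 0.0135  0.0047 -0.0015] world [-0.0019  0.004  -0.0137]
```

>>> {"method": "arm_command", "body": {
  "motion": [
    {"x": 0.006,"y": 0,"z": 0,"roll": 0,"fingers": 0},
    {"x": 0.003,"y": 0,"z": 0,"roll": 0,"fingers": 0},
    {"x": 0.001,"y": 0,"z": 0,"roll": 0,"fingers": 0}
  ]
}}

```text
clock: 6.15
eef_pos: [0.4033, -0.1742, 0.0248]
tool_rot: [-0.091, 0.685, 0.073, 0.719]
ft_force: [0.9, -0.5, -0.2]
grip_width: 0.0415
```

```bash
python3 -c "
from h import *
go(.40,-.17,.021)"
```

```text
t 6.15 tcp [ 0.4033 -0.1742  0.0248] jaw 103.3 w 0.0415 F [ 0.87 -0.48 -0.2 ] tiltx [ 0.0501 -0.0194 -0.9986]
tool shift now (x,y,z): [ 0.0035  0.0049 -0.0024] world [-0.0033  0.0042 -0.0038]
```

>>> {"method": "arm_command", "body": {
  "motion": [
    {"x": 0.002,"y": 0,"z": 0,"roll": 0,"fingers": 0},
    {"x": 0.0015,"y": 0,"z": 0,"roll": 0,"fingers": 0}
  ]
}}

```text
clock: 6.32
eef_pos: [0.4046, -0.1746, 0.0219]
tool_rot: [-0.091, 0.685, 0.073, 0.719]
ft_force: [-0.2, -0.2, -0.9]
grip_width: 0.042
```

```bash
python3 -c "
from h import *
go(.40,-.17,.021)
snap('side','s2.png')
c=load('s2.png');cv2.imwrite('pics/s2c.png',cv2.resize(c['frame'][170:260,180:290],None,fx=6,fy=6,interpolation=cv2.INTER_CUBIC)[...,::-1])"
```

```text
t 6.32 tcp [ 0.4046 -0.1746  0.0219] jaw 103.3 w 0.0420 F [-0.21 -0.22 -0.92] tiltx [ 0.052  -0.0202 -0.9984]
tool shift now (x,y,z): [ 0.0006  0.0056 -0.0034] world [-0.0046  0.0046 -0.0009]
```

View pics/s2c.png

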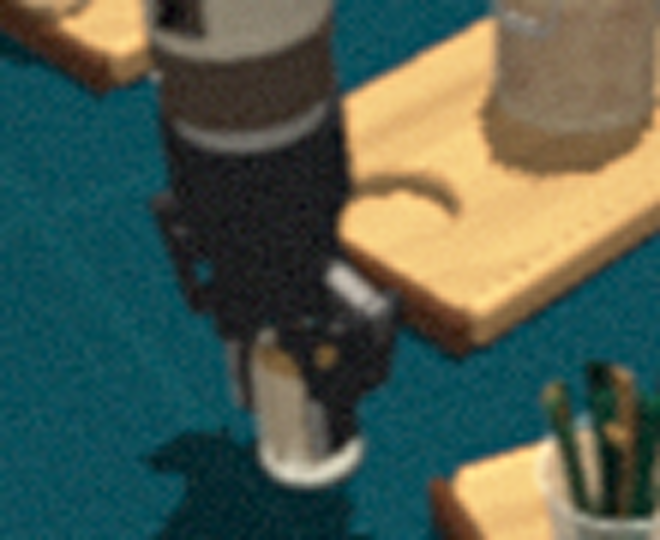

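>>> {"method": "arm_command", "body": {
  "motion": [
    {"x": 0.002,"y": 0,"z": -0.001,"roll": 0,"fingers": 0},
    {"x": 0.002,"y": 0,"z": 0,"roll": 0,"fingers": 0}
  ]
}}

```text
clock: 6.53
eef_pos: [0.4052, -0.1748, 0.0207]
tool_rot: [-0.091, 0.683, 0.073, 0.721]
ft_force: [-10.9, 2.9, 34.1]
grip_width: 0.0413
```

>>> {"method": "arm_command", "body": {
  "motion": [
    {"x": -0.0005,"y": 0,"z": 0,"roll": 0,"fingers": 0},
    {"x": 0,"y": 0,"z": 0,"roll": 0,"fingers": 0.6},
    {"x": 0,"y": 0,"z": 0,"roll": 0,"fingers": 0.8},
    {"x": 0,"y": 0,"z": 0,"roll": 0,"fingers": 1},
    {"x": 0,"y": 0,"z": 0,"roll": 0,"fingers": 1},
    {"x": 0,"y": 0,"z": 0,"roll": 0,"fingers": 1}
  ]
}}

```text
clock: 7.03
eef_pos: [0.4065, -0.1756, 0.0232]
tool_rot: [-0.092, 0.682, 0.072, 0.722]
ft_force: [0.5, 0.3, 0.3]
grip_width: 0.0853
```

```bash
python3 -c "
from h import *
go(.40,-.17,.12)
snap('side','s3.png')
c=load('s3.png');cv2.imwrite('pics/s3c.png',cv2.resize(c['frame'][170:260,180:290],None,fx=6,fy=6,interpolation=cv2.INTER_CUBIC)[...,::-1])"
```

```text
t 7.03 tcp [ 0.4065 -0.1756  0.0232] jaw 103.3 w 0.0853 F [0.51 0.32 0.28] tiltx [ 0.0591 -0.0214 -0.998 ]
tool shift now (x,y,z): [-0.0971  0.0036  0.0001] world [-0.0065  0.0056  0.0968]
```

View pics/s3c.png

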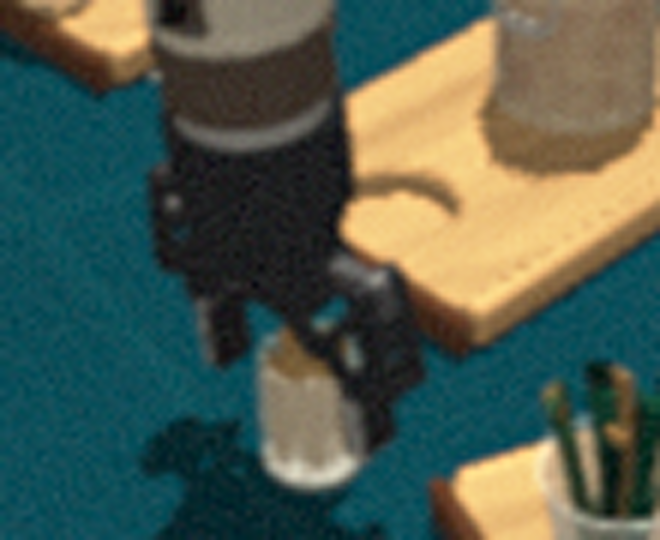

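>>> {"method": "arm_command", "body": {
  "motion": [
    {"x": -0.015,"y": 0,"z": 0,"roll": 0,"fingers": 1},
    {"x": -0.04,"y": 0,"z": 0,"roll": 0,"fingers": 1},
    {"x": -0.04,"y": 0,"z": 0,"roll": 0,"fingers": 1},
    {"x": -0.04,"y": 0,"z": 0,"roll": 0,"fingers": 1},
    {"x": -0.04,"y": 0,"z": 0,"roll": 0,"fingers": 1},
    {"x": -0.04,"y": 0,"z": 0,"roll": 0,"fingers": 1}
  ]
}}

```text
clock: 7.58
eef_pos: [0.3861, -0.1677, 0.235]
tool_rot: [-0.087, 0.691, 0.077, 0.714]
ft_force: [1.9, -0.9, -0.2]
grip_width: 0.0855
```

```bash
python3 -c "
from h import *
go(.472,.232,.22,102.9)
snap('wrist','w5.png')
c=snap('top','t5.png')
cv2.imwrite('pics/t5c.png',cv2.resize(c['frame'][130:290,150:410],None,fx=3,fy=3)[...,::-1])"
```

```text
t 7.58 tcp [ 0.3861 -0.1677  0.235 ] jaw 103.3 w 0.0855 F [ 1.92 -0.92 -0.19] tiltx [ 0.0336 -0.0104 -0.9994]
roll deg 0.44924140792520006 rad 0.007840741704589689
tool shift now (x,y,z): [0.0137 0.3693 0.1755] world [ 0.0859  0.3997 -0.015 ]
tool shift after roll: [0.0137 0.3706 0.1726]
```

View pics/w5.png

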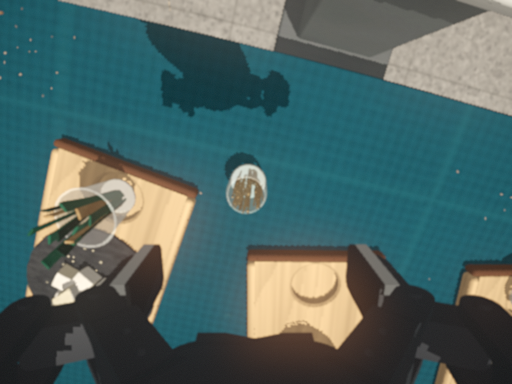

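View pics/t5c.png

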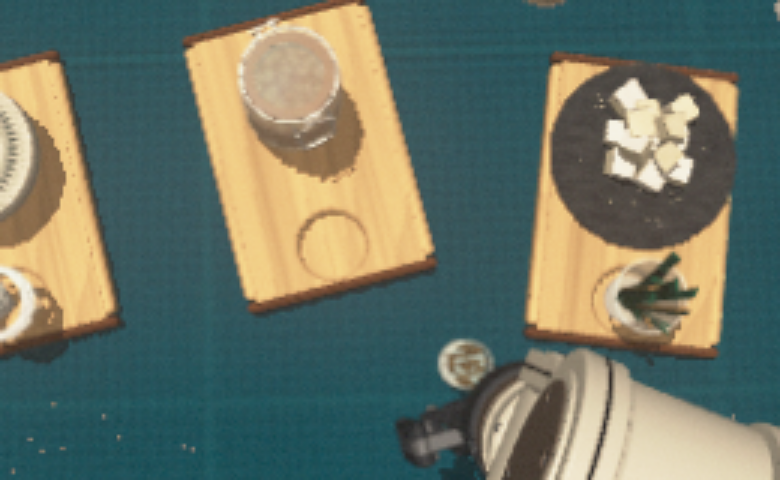

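```bash
python3 -c "
from h import *
c=load('t5.png');print('relwell',onz(c,150+333/3,130+245/3,.022), 'parked',onz(c,150+467/3,130+363/3,.068))
c=load('w5.png');print('relwell',onz(c,315,283,.022), 'parked',onz(c,247,194,.068))
"
```

```text
relwell [ 0.52146262 -0.05922951  0.022     ] parked [ 0.41206685 -0.17245312  0.068     ]
relwell [ 0.5195721  -0.05818126  0.022     ] parked [ 0.40778893 -0.17341269  0.068     ]
```

>>> {"method": "arm_command", "body": {
  "motion": [
    {"x": 0,"y": 0.034,"z": 0.016,"roll": 0,"fingers": 1},
    {"x": 0,"y": 0.034,"z": 0.016,"roll": 0,"fingers": 1},
    {"x": 0,"y": 0.034,"z": 0.016,"roll": 0,"fingers": 1},
    {"x": 0,"y": 0.034,"z": 0.016,"roll": 0,"fingers": 1},
    {"x": 0,"y": 0.034,"z": 0.016,"roll": 0,"fingers": 1},
    {"x": 0,"y": 0.034,"z": 0.016,"roll": 0,"fingers": 1},
    {"x": 0,"y": 0.034,"z": 0.016,"roll": 0,"fingers": 1},
    {"x": 0,"y": 0.034,"z": 0.016,"roll": 0,"fingers": 1},
    {"x": 0,"y": 0.034,"z": 0.016,"roll": 0,"fingers": 1},
    {"x": 0,"y": 0.034,"z": 0.016,"roll": 0,"fingers": 1},
    {"x": 0,"y": 0,"z": 0,"roll": 0,"fingers": 1}
  ]
}}

```text
clock: 8.6
eef_pos: [0.4741, 0.2097, 0.2327]
tool_rot: [-0.087, 0.686, 0.068, 0.719]
ft_force: [1.5, 0.7, -0.8]
grip_width: 0.0852
```

```bash
python3 -c "
from h import *
go(.472,.232,.16,102.9)
snap('wrist','w6.png')"
```

```text
t 8.60 tcp [0.4741 0.2097 0.2327] jaw 102.5 w 0.0852 F [ 1.55  0.67 -0.81] tiltx [ 0.0488 -0.0216 -0.9986]
roll deg -0.4046575232244578 rad -0.00706260612323221
tool shift now (x,y,z): [ 0.0721  0.0245 -0.0003] world [-0.0021  0.0223 -0.0727]
tool shift after roll: [ 0.0721  0.0245 -0.0001]
```

View pics/w6.png

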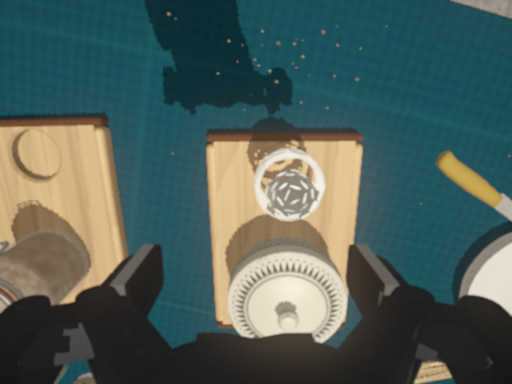

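```bash
python3 -c "
from h import *
c=load('w6.png')
print(onz(c,290,185,.098), onz(c,36,154,.022))
print(proj(c,[[.472,.232,.098],[.4755,.2348,.022]]))
cv2.imwrite('pics/e.png',cv2.resize(c['frame'][120:240,200:380],None,fx=4,fy=4,interpolation=cv2.INTER_CUBIC)[...,::-1])
"
```

```text
[0.47064946 0.23814103 0.098     ] [ 0.52050751 -0.05393086  0.022     ]
[[283.13609232 184.92819882]
 [281.05536126 170.32336964]]
```

View pics/e.png

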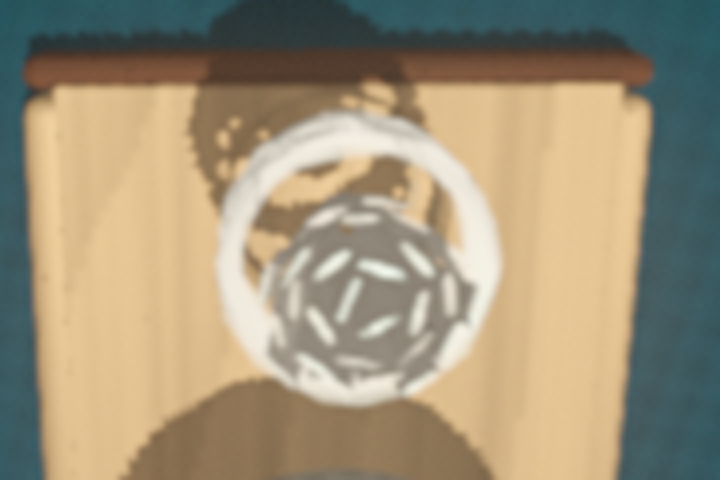

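>>> {"method": "arm_command", "body": {
  "motion": [
    {"x": 0,"y": 0.016,"z": -0.002,"roll": -0.004,"fingers": 1},
    {"x": 0,"y": 0.013,"z": -0.002,"roll": -0.004,"fingers": 1},
    {"x": 0.012,"y": 0,"z": 0,"roll": 0,"fingers": 1},
    {"x": 0.012,"y": 0,"z": 0,"roll": 0,"fingers": 1},
    {"x": 0.012,"y": 0,"z": 0,"roll": 0,"fingers": 1},
    {"x": 0.012,"y": 0,"z": 0,"roll": 0,"fingers": 1},
    {"x": 0.012,"y": 0,"z": 0,"roll": 0,"fingers": 1},
    {"x": 0.01,"y": 0,"z": 0,"roll": 0,"fingers": 1},
    {"x": 0.01,"y": 0,"z": 0,"roll": 0,"fingers": 1},
    {"x": 0,"y": 0,"z": 0,"roll": 0,"fingers": 1}
  ]
}}

```text
clock: 9.48
eef_pos: [0.4617, 0.2251, 0.1443]
tool_rot: [-0.091, 0.69, 0.065, 0.715]
ft_force: [-0.7, -0.0, -0.1]
grip_width: 0.0852
```

```bash
python3 -c "
from h import *
go(.471,.237,.062,102.9)
c=snap('wrist','w7.png')
print(proj(c,[[.471,.237,.098]]))"
```

```text
t 9.48 tcp [0.4617 0.2251 0.1443] jaw 102.6 w 0.0852 F [-0.65 -0.03 -0.08] tiltx [ 0.0397 -0.0329 -0.9987]
roll deg -0.2936846783608189 rad -0.005125764600056833
tool shift now (x,y,z): [0.0821 0.0129 0.0091] world [ 0.0093  0.0119 -0.0823]
tool shift after roll: [0.0821 0.0129 0.0092]
[[271.61292373 235.72192804]]
```

View pics/w7.png

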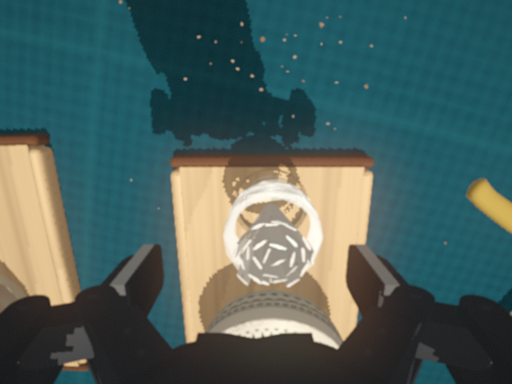

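>>> {"method": "arm_command", "body": {
  "motion": [
    {"x": 0,"y": 0.007,"z": 0.004,"roll": -0.003,"fingers": 1},
    {"x": 0,"y": 0.006,"z": 0.004,"roll": -0.002,"fingers": 1},
    {"x": 0.008,"y": 0,"z": 0,"roll": 0,"fingers": 1},
    {"x": 0.008,"y": 0,"z": 0,"roll": 0,"fingers": 1},
    {"x": 0.008,"y": 0,"z": 0,"roll": 0,"fingers": 1},
    {"x": 0.008,"y": 0,"z": 0,"roll": 0,"fingers": 1}
  ]
}}

```text
clock: 10.03
eef_pos: [0.472, 0.241, 0.1153]
tool_rot: [-0.091, 0.686, 0.067, 0.718]
ft_force: [-0.2, -0.7, 0.7]
grip_width: 0.0856
```

```bash
python3 -c "
from h import *
go(.470,.237,.062,102.9)
c=snap('wrist','w8.png')
print(proj(c,[[.471,.237,.098]]))"
```

```text
t 10.03 tcp [0.472  0.241  0.1153] jaw 102.8 w 0.0856 F [-0.16 -0.67  0.66] tiltx [ 0.0488 -0.0283 -0.9984]
roll deg -0.06677449054195961 rad -0.0011654347162990079
tool shift now (x,y,z): [ 0.0532 -0.0014 -0.005 ] world [-0.002  -0.004  -0.0533]
tool shift after roll: [ 0.0532 -0.0014 -0.005 ]
[[248.59222809 234.47211172]]
```

View pics/w8.png

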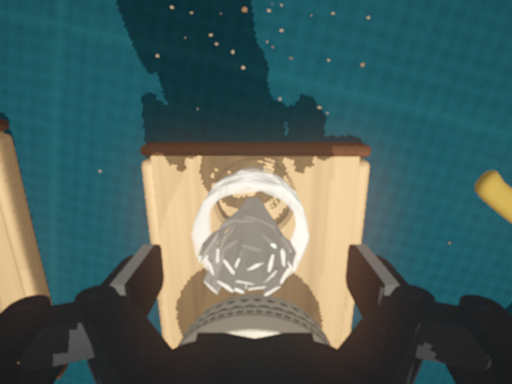

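>>> {"method": "arm_command", "body": {
  "motion": [
    {"x": 0.008,"y": -0.001,"z": -0.003,"roll": 0,"fingers": 1},
    {"x": 0.008,"y": 0,"z": -0.003,"roll": 0,"fingers": 1},
    {"x": 0.008,"y": 0,"z": 0,"roll": 0,"fingers": 1},
    {"x": 0.008,"y": 0,"z": 0,"roll": 0,"fingers": 1},
    {"x": 0.006,"y": 0,"z": 0,"roll": 0,"fingers": 1}
  ]
}}

```text
clock: 10.5
eef_pos: [0.4661, 0.2362, 0.0713]
tool_rot: [-0.092, 0.688, 0.067, 0.717]
ft_force: [-0.2, -0.7, -0.5]
grip_width: 0.0854
```

```bash
python3 -c "
from h import *
go(.469,.237,.062,102.9)
c=snap('wrist','w9.png')
print(proj(c,[[.471,.237,.098]]))"
```

```text
t 10.50 tcp [0.4661 0.2362 0.0713] jaw 102.8 w 0.0854 F [-0.16 -0.73 -0.5 ] tiltx [ 0.0444 -0.0308 -0.9985]
roll deg -0.06776920742979087 rad -0.0011827958011168547
tool shift now (x,y,z): [0.0094 0.0005 0.0027] world [ 0.0029  0.0008 -0.0093]
tool shift after roll: [0.0094 0.0005 0.0027]
[[250.67687248 292.48906569]]
```

View pics/w9.png

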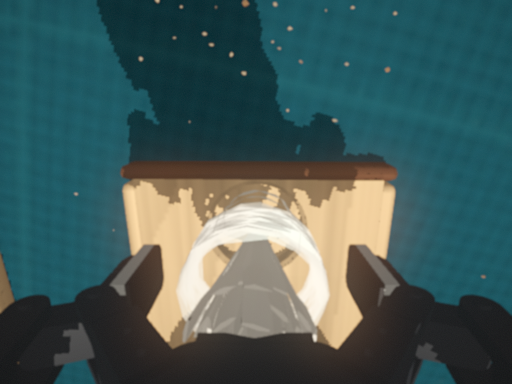

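>>> {"method": "arm_command", "body": {
  "motion": [
    {"x": 0.005,"y": 0,"z": 0.002,"roll": 0,"fingers": 1},
    {"x": 0.003,"y": 0,"z": 0,"roll": 0,"fingers": 0.8},
    {"x": 0.001,"y": 0,"z": 0,"roll": 0,"fingers": 0.5},
    {"x": 0,"y": 0,"z": 0,"roll": 0,"fingers": 0.3},
    {"x": 0,"y": 0,"z": 0,"roll": 0,"fingers": 0},
    {"x": 0,"y": 0,"z": 0,"roll": 0,"fingers": 0},
    {"x": 0,"y": 0,"z": 0,"roll": 0,"fingers": 0}
  ]
}}

```text
clock: 11.13
eef_pos: [0.4694, 0.2366, 0.061]
tool_rot: [-0.092, 0.688, 0.067, 0.717]
ft_force: [-0.5, 0.4, -0.4]
grip_width: 0.057
```

```bash
python3 -c "
from h import *
go(.469,.237,.062,102.9)"
```

```text
t 11.13 tcp [0.4694 0.2366 0.061 ] jaw 102.8 w 0.0570 F [-0.51  0.4  -0.45] tiltx [ 0.0445 -0.0306 -0.9985]
roll deg -0.08660200348806768 rad -0.001511490099690395
tool shift now (x,y,z): [-0.001   0.0004 -0.0003] world [-0.0004  0.0004  0.001 ]
tool shift after roll: [-0.001   0.0004 -0.0003]
```

>>> {"method": "arm_command", "body": {
  "motion": [
    {"x": -0.01,"y": 0,"z": 0,"roll": 0,"fingers": 0},
    {"x": -0.018,"y": 0,"z": 0,"roll": 0,"fingers": 0},
    {"x": -0.018,"y": 0,"z": 0,"roll": 0,"fingers": 0},
    {"x": -0.018,"y": 0,"z": 0,"roll": 0,"fingers": 0},
    {"x": -0.018,"y": 0,"z": 0,"roll": 0,"fingers": 0}
  ]
}}

```text
clock: 11.55
eef_pos: [0.4618, 0.2371, 0.1433]
tool_rot: [-0.093, 0.692, 0.065, 0.713]
ft_force: [-0.1, -0.0, -1.1]
grip_width: 0.0568
```

```bash
python3 -c "
from h import *
go(.521,-.057,.13,102.9)
c=snap('wrist','w10.png')"
```

```text
t 11.55 tcp [0.4618 0.2371 0.1433] jaw 102.8 w 0.0568 F [-0.14 -0.03 -1.07] tiltx [ 0.0343 -0.0361 -0.9988]
roll deg -0.07594485333557088 rad -0.0013254877406499099
tool shift now (x,y,z): [ 0.0259 -0.2991 -0.0082] world [ 0.0592 -0.2941 -0.0133]
tool shift after roll: [ 0.0259 -0.299  -0.0086]
```

View pics/w10.png

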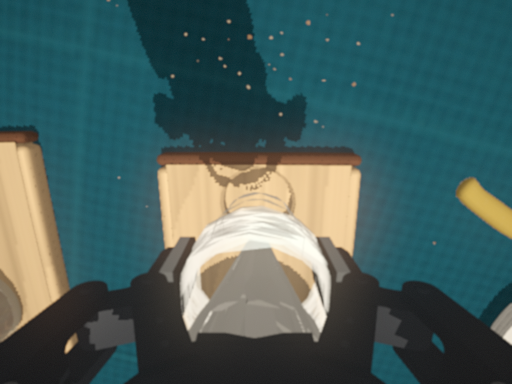

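>>> {"method": "arm_command", "body": {
  "motion": [
    {"x": 0,"y": -0.015,"z": -0.0005,"roll": 0,"fingers": 0},
    {"x": 0,"y": -0.025,"z": -0.0005,"roll": 0,"fingers": 0},
    {"x": 0,"y": -0.025,"z": -0.0005,"roll": 0,"fingers": 0},
    {"x": 0,"y": -0.025,"z": -0.0005,"roll": 0,"fingers": 0},
    {"x": 0,"y": -0.025,"z": -0.0005,"roll": 0,"fingers": 0},
    {"x": 0,"y": -0.025,"z": -0.0005,"roll": 0,"fingers": 0},
    {"x": 0,"y": -0.025,"z": -0.0005,"roll": 0,"fingers": 0},
    {"x": 0,"y": -0.025,"z": -0.0005,"roll": 0,"fingers": 0},
    {"x": 0,"y": -0.025,"z": -0.0005,"roll": 0,"fingers": 0},
    {"x": 0,"y": -0.025,"z": -0.0005,"roll": 0,"fingers": 0},
    {"x": 0,"y": -0.02,"z": -0.0005,"roll": 0,"fingers": 0},
    {"x": 0,"y": -0.015,"z": -0.0005,"roll": 0,"fingers": 0},
    {"x": 0,"y": 0,"z": 0,"roll": 0,"fingers": 0}
  ]
}}

```text
clock: 12.68
eef_pos: [0.5248, -0.0397, 0.168]
tool_rot: [-0.093, 0.683, 0.069, 0.721]
ft_force: [0.2, 0.0, -0.1]
grip_width: 0.0566
```

```bash
python3 -c "
from h import *
go(.521,-.057,.09,102.9)"
```

```text
t 12.68 tcp [ 0.5248 -0.0397  0.168 ] jaw 103.2 w 0.0566 F [ 0.18  0.02 -0.13] tiltx [ 0.0563 -0.0278 -0.998 ]
roll deg 0.2648602208019071 rad 0.004622682910552454
tool shift now (x,y,z): [ 0.0781 -0.0128 -0.0114] world [-0.0038 -0.0173 -0.078 ]
tool shift after roll: [ 0.0781 -0.0129 -0.0114]
```

>>> {"method": "arm_command", "body": {
  "motion": [
    {"x": 0.008,"y": -0.004,"z": -0.004,"roll": 0,"fingers": 0},
    {"x": 0.01,"y": -0.004,"z": -0.004,"roll": 0,"fingers": 0},
    {"x": 0.01,"y": -0.004,"z": -0.004,"roll": 0,"fingers": 0},
    {"x": 0.01,"y": 0,"z": 0,"roll": 0,"fingers": 0},
    {"x": 0.01,"y": 0,"z": 0,"roll": 0,"fingers": 0},
    {"x": 0.01,"y": 0,"z": 0,"roll": 0,"fingers": 0},
    {"x": 0.008,"y": 0,"z": 0,"roll": 0,"fingers": 0}
  ]
}}

```text
clock: 13.27
eef_pos: [0.5179, -0.0547, 0.0996]
tool_rot: [-0.094, 0.682, 0.07, 0.722]
ft_force: [-0.3, -0.4, -0.9]
grip_width: 0.0569
```

```bash
python3 -c "
from h import *
go(.521,-.058,.061,102.9)
c=snap('wrist','w11.png')
s=snap('side','s11.png');cv2.imwrite('pics/s11c.png',cv2.resize(s['frame'][120:240,190:330],None,fx=5,fy=5,interpolation=cv2.INTER_CUBIC)[...,::-1])"
```

```text
t 13.27 tcp [ 0.5179 -0.0547  0.0996] jaw 103.3 w 0.0569 F [-0.28 -0.39 -0.86] tiltx [ 0.0593 -0.0267 -0.9979]
roll deg 0.40200427043635045 rad 0.007016298126192017
tool shift now (x,y,z): [ 0.0388 -0.0024  0.0003] world [ 0.0031 -0.0033 -0.0386]
tool shift after roll: [ 0.0388 -0.0024  0.0003]
```

View pics/w11.png

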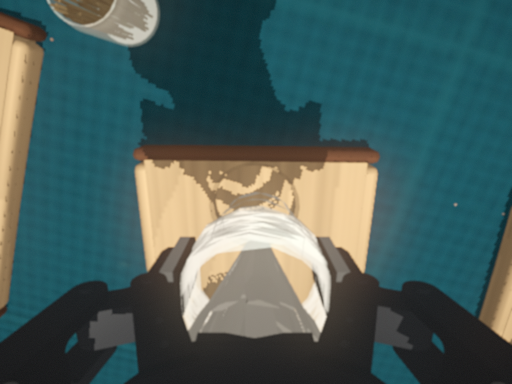

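View pics/s11c.png

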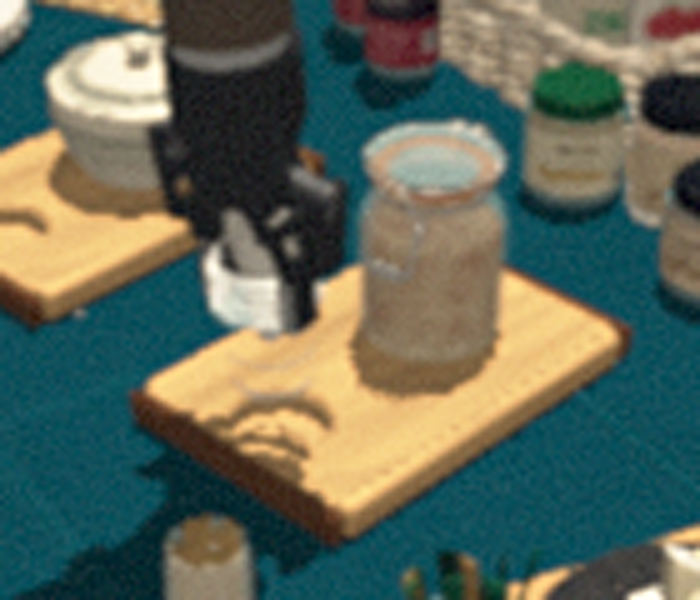

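>>> {"method": "arm_command", "body": {
  "motion": [
    {"x": 0.008,"y": -0.0025,"z": 0,"roll": 0,"fingers": 0},
    {"x": 0.008,"y": 0,"z": 0,"roll": 0,"fingers": 0},
    {"x": 0.008,"y": 0,"z": 0,"roll": 0,"fingers": 0},
    {"x": 0.004,"y": 0,"z": 0,"roll": 0,"fingers": 0},
    {"x": 0.002,"y": 0,"z": 0,"roll": 0,"fingers": 0}
  ]
}}

```text
clock: 13.78
eef_pos: [0.5207, -0.0574, 0.0678]
tool_rot: [-0.095, 0.682, 0.071, 0.722]
ft_force: [0.2, 0.3, -1.0]
grip_width: 0.0568
```

```bash
python3 -c "
from h import *
go(.521,-.058,.061,102.9)"
```

```text
t 13.78 tcp [ 0.5207 -0.0574  0.0678] jaw 103.4 w 0.0568 F [ 0.2   0.32 -1.03] tiltx [ 0.0598 -0.0266 -0.9979]
roll deg 0.4993867352040269 rad 0.008715942770095346
tool shift now (x,y,z): [ 0.0068 -0.0004 -0.0002] world [ 0.0003 -0.0006 -0.0068]
tool shift after roll: [ 0.0068 -0.0004 -0.0002]
```

Foot is inside the well mouth (about 15 mm above cloth), no contact force. Last millimetres slowly.

>>> {"method": "arm_command", "body": {
  "motion": [
    {"x": 0.003,"y": 0,"z": 0,"roll": 0,"fingers": 0},
    {"x": 0.0025,"y": 0,"z": 0,"roll": 0,"fingers": 0}
  ]
}}

```text
clock: 13.95
eef_pos: [0.5211, -0.0576, 0.0616]
tool_rot: [-0.095, 0.682, 0.071, 0.722]
ft_force: [-0.1, -0.2, -1.9]
grip_width: 0.057
```

>>> {"method": "arm_command", "body": {
  "motion": [
    {"x": 0.0015,"y": 0,"z": 0,"roll": 0,"fingers": 0}
  ]
}}

```text
clock: 14.03
eef_pos: [0.5217, -0.0576, 0.0603]
tool_rot: [-0.095, 0.682, 0.071, 0.722]
ft_force: [0.6, 0.9, 8.2]
grip_width: 0.0566
```

>>> {"method": "arm_command", "body": {
  "motion": [
    {"x": 0,"y": 0,"z": 0,"roll": 0,"fingers": 0.7},
    {"x": 0,"y": 0,"z": 0,"roll": 0,"fingers": 0.8},
    {"x": 0,"y": 0,"z": 0,"roll": 0,"fingers": 1},
    {"x": 0,"y": 0,"z": 0,"roll": 0,"fingers": 1},
    {"x": 0,"y": 0,"z": 0,"roll": 0,"fingers": 1}
  ]
}}

```text
clock: 14.45
eef_pos: [0.5229, -0.0578, 0.0614]
tool_rot: [-0.095, 0.681, 0.071, 0.723]
ft_force: [-0.3, -0.1, -0.3]
grip_width: 0.0854
```

```bash
python3 -c "
from h import *
st()
c=snap('wrist','w12.png')
s=snap('side','s12.png');cv2.imwrite('pics/s12c.png',cv2.resize(s['frame'][120:240,190:330],None,fx=5,fy=5,interpolation=cv2.INTER_CUBIC)[...,::-1])"
```

```text
t 14.45 tcp [ 0.5229 -0.0578  0.0614] jaw 103.4 w 0.0854 F [-0.32 -0.12 -0.29] tiltx [ 0.0635 -0.0268 -0.9976]
```

View pics/w12.png

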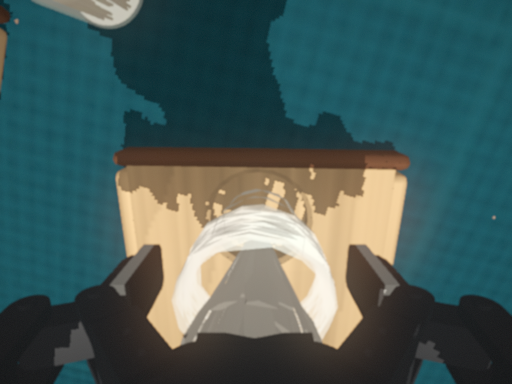

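View pics/s12c.png

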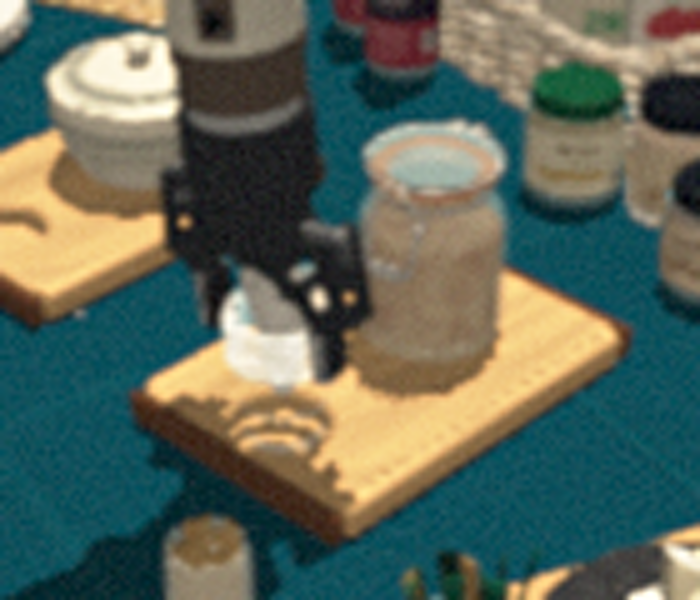

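>>> {"method": "arm_command", "body": {
  "motion": [
    {"x": -0.015,"y": 0,"z": 0,"roll": 0,"fingers": 1},
    {"x": -0.035,"y": 0,"z": 0,"roll": 0,"fingers": 1},
    {"x": -0.04,"y": 0,"z": 0,"roll": 0,"fingers": 1},
    {"x": -0.04,"y": 0,"z": 0,"roll": 0,"fingers": 1},
    {"x": -0.04,"y": 0,"z": 0,"roll": 0,"fingers": 1},
    {"x": -0.04,"y": 0,"z": 0,"roll": 0,"fingers": 1}
  ]
}}

```text
clock: 15.05
eef_pos: [0.5018, -0.0514, 0.2673]
tool_rot: [-0.093, 0.69, 0.073, 0.714]
ft_force: [0.5, -0.7, -0.6]
grip_width: 0.0857
```

```bash
python3 -c "
from h import *
go(.464,-.328,.23,81.8)"
```

```text
t 15.05 tcp [ 0.5018 -0.0514  0.2673] jaw 103.4 w 0.0857 F [ 0.52 -0.73 -0.56] tiltx [ 0.0369 -0.0243 -0.999 ]
roll deg 21.61442000944666 rad 0.3772427950737881
tool shift now (x,y,z): [ 0.0426 -0.2589 -0.1023] world [-0.0378 -0.2766 -0.0373]
tool shift after roll: [ 0.0426 -0.2784  0.0003]
```

>>> {"method": "arm_command", "body": {
  "motion": [
    {"x": 0,"y": 0,"z": 0,"roll": 0.094,"fingers": 1},
    {"x": 0,"y": 0,"z": 0,"roll": 0.094,"fingers": 1},
    {"x": 0,"y": 0,"z": 0,"roll": 0.094,"fingers": 1},
    {"x": 0,"y": 0,"z": 0,"roll": 0.094,"fingers": 1},
    {"x": 0,"y": -0.03,"z": 0,"roll": 0,"fingers": 1},
    {"x": 0,"y": -0.03,"z": 0,"roll": 0,"fingers": 1},
    {"x": 0,"y": -0.03,"z": 0,"roll": 0,"fingers": 1},
    {"x": 0,"y": -0.03,"z": 0,"roll": 0,"fingers": 1},
    {"x": 0,"y": -0.03,"z": 0,"roll": 0,"fingers": 1},
    {"x": 0,"y": -0.03,"z": 0,"roll": 0,"fingers": 1},
    {"x": 0,"y": -0.03,"z": 0,"roll": 0,"fingers": 1},
    {"x": 0,"y": -0.03,"z": 0,"roll": 0,"fingers": 1}
  ]
}}

```text
clock: 16.05
eef_pos: [0.4699, -0.2916, 0.2876]
tool_rot: [0.045, 0.68, -0.059, 0.729]
ft_force: [0.5, 0.1, 0.4]
grip_width: 0.0852
```

```bash
python3 -c "
from h import *
go(.464,-.328,.23,81.8)
c=snap('wrist','w13.png')
print(proj(c,[[.464,-.328,.095],[.464,-.328,.149]]))"
```

```text
t 16.05 tcp [ 0.4699 -0.2916  0.2876] jaw 81.6 w 0.0852 F [0.46 0.06 0.37] tiltx [ 0.0672 -0.0244 -0.9974]
roll deg -0.22712808783823846 rad -0.003964132956536151
tool shift now (x,y,z): [ 0.0579 -0.036  -0.0046] world [-0.0059 -0.0364 -0.0576]
tool shift after roll: [ 0.0579 -0.036  -0.0047]
[[223.35186308 162.67841651]
 [216.99741821 176.16713073]]
```

View pics/w13.png

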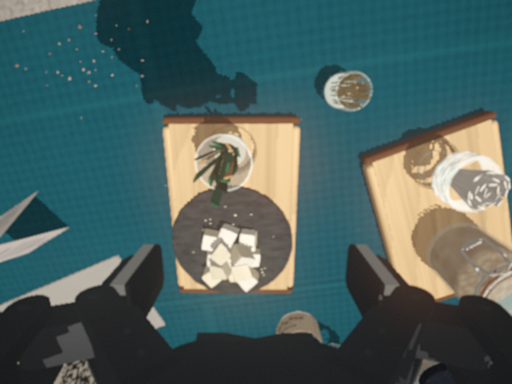

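>>> {"method": "arm_command", "body": {
  "motion": [
    {"x": -0.04,"y": -0.02,"z": 0,"roll": 0,"fingers": 1},
    {"x": -0.04,"y": -0.02,"z": 0,"roll": 0,"fingers": 1},
    {"x": -0.04,"y": 0,"z": 0,"roll": 0,"fingers": 1},
    {"x": -0.04,"y": 0,"z": 0,"roll": 0,"fingers": 1},
    {"x": -0.04,"y": 0,"z": 0,"roll": 0,"fingers": 1}
  ]
}}

```text
clock: 16.52
eef_pos: [0.4418, -0.3286, 0.4685]
tool_rot: [0.056, 0.694, -0.057, 0.715]
ft_force: [1.5, -1.1, 1.8]
grip_width: 0.0851
```

```bash
python3 -c "
from h import *
go(.464,-.328,.23,81.8)"
```

```text
t 16.52 tcp [ 0.4418 -0.3286  0.4685] jaw 80.8 w 0.0851 F [ 1.54 -1.13  1.84] tiltx [ 0.0291 -0.0036 -0.9996]
roll deg -0.9858285651638141 rad -0.017205954322320027
tool shift now (x,y,z): [0.239  0.0038 0.0148] world [ 0.0222  0.0006 -0.2385]
tool shift after roll: [0.239  0.0036 0.0149]
```

>>> {"method": "arm_command", "body": {
  "motion": [
    {"x": 0.01,"y": 0,"z": 0.02,"roll": 0,"fingers": 1},
    {"x": 0.01,"y": 0,"z": 0.02,"roll": 0,"fingers": 1},
    {"x": 0.01,"y": 0,"z": 0,"roll": 0,"fingers": 1},
    {"x": 0.01,"y": 0,"z": 0,"roll": 0,"fingers": 1},
    {"x": 0.01,"y": 0,"z": 0,"roll": 0,"fingers": 1},
    {"x": 0.01,"y": 0,"z": 0,"roll": 0,"fingers": 1}
  ]
}}

```text
clock: 17.02
eef_pos: [0.4883, -0.3383, 0.4245]
tool_rot: [0.051, 0.684, -0.064, 0.725]
ft_force: [-0.9, -0.5, 0.6]
grip_width: 0.0852
```

```bash
python3 -c "
from h import *
go(.464,-.328,.23,81.8)"
```

```text
t 17.02 tcp [ 0.4883 -0.3383  0.4245] jaw 80.7 w 0.0852 F [-0.89 -0.51  0.63] tiltx [ 0.055  -0.0227 -0.9982]
roll deg -1.145418492417548 rad -0.019991324005915915
tool shift now (x,y,z): [ 0.1926  0.0088 -0.0369] world [-0.0243  0.0103 -0.1945]
tool shift after roll: [ 0.1926  0.0095 -0.0367]
```

>>> {"method": "arm_command", "body": {
  "motion": [
    {"x": 0.005,"y": 0,"z": -0.012,"roll": -0.01,"fingers": 1},
    {"x": 0.005,"y": 0,"z": -0.012,"roll": -0.01,"fingers": 1},
    {"x": 0.005,"y": 0,"z": -0.012,"roll": 0,"fingers": 1}
  ]
}}

```text
clock: 17.27
eef_pos: [0.4546, -0.3321, 0.4025]
tool_rot: [0.044, 0.687, -0.055, 0.724]
ft_force: [0.1, -0.7, -0.6]
grip_width: 0.0853
```

```bash
python3 -c "
from h import *
go(.464,-.328,.23,81.8)"
```

```text
t 17.27 tcp [ 0.4546 -0.3321  0.4025] jaw 82.0 w 0.0853 F [ 0.1  -0.71 -0.63] tiltx [ 0.0511 -0.0191 -0.9985]
roll deg 0.19695465198671513 rad 0.0034375071542877703
tool shift now (x,y,z): [ 0.1727  0.0074 -0.0005] world [ 0.0094  0.0041 -0.1725]
tool shift after roll: [ 0.1727  0.0074 -0.0005]
```

>>> {"method": "arm_command", "body": {
  "motion": [
    {"x": 0.01,"y": 0,"z": 0,"roll": 0,"fingers": 1},
    {"x": 0.01,"y": 0,"z": 0,"roll": 0,"fingers": 1},
    {"x": 0.01,"y": 0,"z": 0,"roll": 0,"fingers": 1}
  ]
}}

```text
clock: 17.52
eef_pos: [0.4539, -0.3318, 0.3734]
tool_rot: [0.044, 0.686, -0.056, 0.724]
ft_force: [0.9, -0.3, 0.1]
grip_width: 0.0853
```

```bash
python3 -c "
from h import *
go(.464,-.328,.23,81.8)"
```

```text
t 17.52 tcp [ 0.4539 -0.3318  0.3734] jaw 81.9 w 0.0853 F [ 0.94 -0.33  0.14] tiltx [ 0.0525 -0.0209 -0.9984]
roll deg 0.11084966399837981 rad 0.00193469161150115
tool shift now (x,y,z): [0.1436 0.0071 0.0016] world [ 0.0101  0.0038 -0.1434]
tool shift after roll: [0.1436 0.0071 0.0015]
```

>>> {"method": "arm_command", "body": {
  "motion": [
    {"x": 0.02,"y": 0.007,"z": 0.001,"roll": 0,"fingers": 1},
    {"x": 0.02,"y": 0,"z": 0,"roll": 0,"fingers": 1},
    {"x": 0.02,"y": 0,"z": 0,"roll": 0,"fingers": 1},
    {"x": 0.02,"y": 0,"z": 0,"roll": 0,"fingers": 1},
    {"x": 0.02,"y": 0,"z": 0,"roll": 0,"fingers": 1},
    {"x": 0.02,"y": 0,"z": 0,"roll": 0,"fingers": 1},
    {"x": 0.02,"y": 0,"z": 0,"roll": 0,"fingers": 1},
    {"x": 0.02,"y": 0,"z": 0,"roll": 0,"fingers": 1}
  ]
}}

```text
clock: 18.18
eef_pos: [0.4654, -0.3271, 0.2101]
tool_rot: [0.042, 0.684, -0.057, 0.726]
ft_force: [0.1, 0.8, 0.1]
grip_width: 0.0856
```

```bash
python3 -c "
from h import *
go(.464,-.328,.09,81.8)
c=snap('wrist','w14.png')
print(proj(c,[[.464,-.328,.095],[.464,-.328,.149]]))"
```

```text
t 18.18 tcp [ 0.4654 -0.3271  0.2101] jaw 81.9 w 0.0856 F [0.1  0.77 0.09] tiltx [ 0.0586 -0.0253 -0.998 ]
roll deg 0.09189029217030509 rad 0.0016037881489913898
tool shift now (x,y,z): [ 0.1198  0.0009 -0.0087] world [-0.0014 -0.0009 -0.1201]
tool shift after roll: [ 0.1198  0.0009 -0.0087]
[[255.60589535 184.01895602]
 [254.58219701 206.6778338 ]]
```

View pics/w14.png

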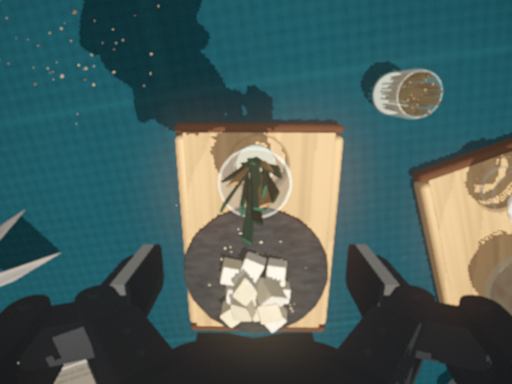

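>>> {"method": "arm_command", "body": {
  "motion": [
    {"x": 0.015,"y": 0.001,"z": -0.002,"roll": 0,"fingers": 1},
    {"x": 0.015,"y": 0,"z": -0.002,"roll": 0,"fingers": 1},
    {"x": 0.015,"y": 0,"z": -0.002,"roll": 0,"fingers": 1},
    {"x": 0.015,"y": 0,"z": -0.002,"roll": 0,"fingers": 1},
    {"x": 0.015,"y": 0,"z": 0,"roll": 0,"fingers": 1},
    {"x": 0.01,"y": 0,"z": 0,"roll": 0,"fingers": 1},
    {"x": 0.01,"y": 0,"z": 0,"roll": 0,"fingers": 1}
  ]
}}

```text
clock: 18.82
eef_pos: [0.4615, -0.3249, 0.1094]
tool_rot: [0.043, 0.686, -0.056, 0.725]
ft_force: [-0.4, 0.0, -0.1]
grip_width: 0.0856
```

```bash
python3 -c "
from h import *
go(.464,-.328,.08,81.8)
c=snap('wrist','w15.png')
print(proj(c,[[.464,-.328,.095],[.464,-.328,.149]]))"
```

```text
t 18.82 tcp [ 0.4615 -0.3249  0.1094] jaw 81.9 w 0.0856 F [-0.44  0.01 -0.09] tiltx [ 0.0537 -0.0218 -0.9983]
roll deg 0.12205300477013736 rad 0.0021302267951912417
tool shift now (x,y,z): [ 0.0296 -0.0023  0.0012] world [ 0.0025 -0.0031 -0.0294]
tool shift after roll: [ 0.0296 -0.0023  0.0012]
[[250.13054083 244.2499562 ]
 [246.36789013 309.47063992]]
```

View pics/w15.png

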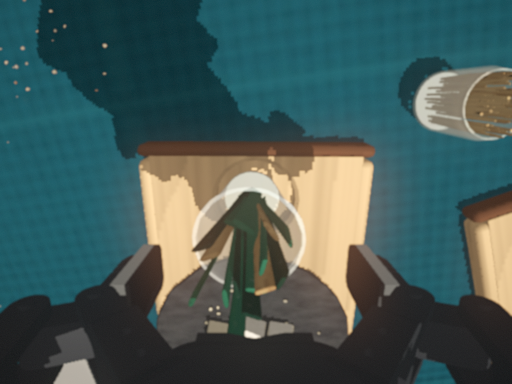

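>>> {"method": "arm_command", "body": {
  "motion": [
    {"x": 0.008,"y": -0.003,"z": 0,"roll": 0,"fingers": 1},
    {"x": 0.006,"y": 0,"z": 0,"roll": 0,"fingers": 1},
    {"x": 0.004,"y": 0,"z": 0,"roll": 0,"fingers": 1}
  ]
}}

```text
clock: 19.12
eef_pos: [0.4621, -0.3283, 0.0894]
tool_rot: [0.043, 0.686, -0.056, 0.724]
ft_force: [-0.5, 0.3, 1.0]
grip_width: 0.0854
```

>>> {"method": "arm_command", "body": {
  "motion": [
    {"x": 0.003,"y": 0,"z": 0,"roll": 0,"fingers": 1},
    {"x": 0.002,"y": 0,"z": 0,"roll": 0,"fingers": 1}
  ]
}}

```text
clock: 19.28
eef_pos: [0.4626, -0.3287, 0.0839]
tool_rot: [0.043, 0.686, -0.056, 0.724]
ft_force: [0.1, -0.4, 1.1]
grip_width: 0.0855
```

```bash
python3 -c "
from h import *
go(.462,-.328,.078,81.8)"
```

```text
t 19.28 tcp [ 0.4626 -0.3287  0.0839] jaw 81.9 w 0.0855 F [ 0.15 -0.38  1.09] tiltx [ 0.0529 -0.0213 -0.9984]
roll deg 0.12692968107418778 rad 0.0022153408532509097
tool shift now (x,y,z): [ 0.0058  0.0007 -0.001 ] world [-0.0006  0.0007 -0.0059]
tool shift after roll: [ 0.0058  0.0007 -0.001 ]
```

>>> {"method": "arm_command", "body": {
  "motion": [
    {"x": 0.003,"y": 0,"z": 0,"roll": 0,"fingers": 1}
  ]
}}

```text
clock: 19.37
eef_pos: [0.4631, -0.3291, 0.0811]
tool_rot: [0.043, 0.686, -0.056, 0.725]
ft_force: [0.4, 0.5, -0.2]
grip_width: 0.0855
```

>>> {"method": "arm_command", "body": {
  "motion": [
    {"x": 0.003,"y": 0,"z": 0,"roll": 0,"fingers": 1}
  ]
}}

```text
clock: 19.45
eef_pos: [0.4635, -0.3293, 0.0781]
tool_rot: [0.043, 0.685, -0.056, 0.725]
ft_force: [0.3, -0.5, 0.0]
grip_width: 0.0854
```

```bash
python3 -c "
from h import *
go(.462,-.328,.078,81.8)
s=snap('side','s16.png');cv2.imwrite('pics/s16c.png',cv2.resize(s['frame'][180:310,230:370],None,fx=5,fy=5,interpolation=cv2.INTER_CUBIC)[...,::-1])"
```

```text
t 19.45 tcp [ 0.4635 -0.3293  0.0781] jaw 81.9 w 0.0854 F [ 0.25 -0.54  0.03] tiltx [ 0.0541 -0.0222 -0.9983]
roll deg 0.12115400417556543 rad 0.002114536274838575
tool shift now (x,y,z): [ 0.      0.0011 -0.0016] world [-0.0015  0.0013 -0.0001]
tool shift after roll: [ 0.      0.0011 -0.0016]
```

View pics/s16c.png

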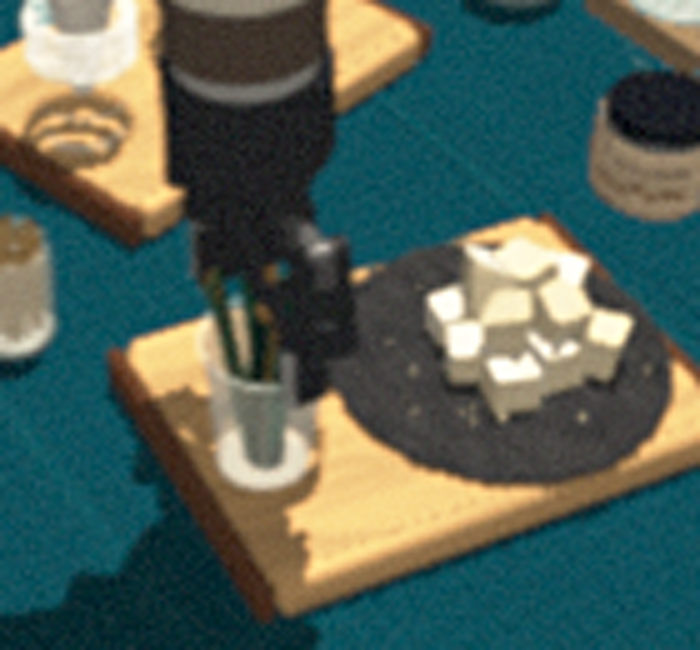

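>>> {"method": "arm_command", "body": {
  "motion": [
    {"x": 0.002,"y": 0.001,"z": -0.002,"roll": 0,"fingers": 1}
  ]
}}

```text
clock: 19.58
eef_pos: [0.462, -0.3282, 0.0757]
tool_rot: [0.043, 0.685, -0.056, 0.725]
ft_force: [-0.0, -0.8, -0.0]
grip_width: 0.0854
```

>>> {"method": "arm_command", "body": {
  "motion": [
    {"x": 0.002,"y": 0,"z": 0,"roll": 0,"fingers": 1}
  ]
}}

```text
clock: 19.67
eef_pos: [0.4617, -0.328, 0.0735]
tool_rot: [0.043, 0.685, -0.056, 0.725]
ft_force: [-0.5, 1.1, 0.2]
grip_width: 0.0855
```

>>> {"method": "arm_command", "body": {
  "motion": [
    {"x": 0.002,"y": 0,"z": 0,"roll": 0,"fingers": 1}
  ]
}}

```text
clock: 19.75
eef_pos: [0.4619, -0.3281, 0.0715]
tool_rot: [0.043, 0.685, -0.056, 0.725]
ft_force: [-0.1, -0.6, -0.5]
grip_width: 0.0857
```

>>> {"method": "arm_command", "body": {
  "motion": [
    {"x": 0.002,"y": 0,"z": 0,"roll": 0,"fingers": 1}
  ]
}}

```text
clock: 19.83
eef_pos: [0.462, -0.3281, 0.0694]
tool_rot: [0.043, 0.685, -0.056, 0.725]
ft_force: [-0.8, 0.9, 0.2]
grip_width: 0.0859
```

>>> {"method": "arm_command", "body": {
  "motion": [
    {"x": 0.0015,"y": 0,"z": 0,"roll": 0,"fingers": 1}
  ]
}}

```text
clock: 19.92
eef_pos: [0.4621, -0.3281, 0.0677]
tool_rot: [0.043, 0.685, -0.056, 0.725]
ft_force: [-0.4, 0.3, -0.4]
grip_width: 0.0855
```

>>> {"method": "arm_command", "body": {
  "motion": [
    {"x": 0,"y": 0,"z": 0,"roll": 0,"fingers": 0.85},
    {"x": 0,"y": 0,"z": 0,"roll": 0,"fingers": 0.7},
    {"x": 0,"y": 0,"z": 0,"roll": 0,"fingers": 0.4},
    {"x": 0,"y": 0,"z": 0,"roll": 0,"fingers": 0},
    {"x": 0,"y": 0,"z": 0,"roll": 0,"fingers": 0},
    {"x": 0,"y": 0,"z": 0,"roll": 0,"fingers": 0}
  ]
}}

```text
clock: 20.42
eef_pos: [0.4627, -0.3283, 0.0684]
tool_rot: [0.043, 0.685, -0.056, 0.725]
ft_force: [-0.8, 0.5, -1.1]
grip_width: 0.0589
```

```bash
python3 -c "
from h import *
st()"
```

```text
t 20.42 tcp [ 0.4627 -0.3283  0.0684] jaw 81.9 w 0.0589 F [-0.79  0.45 -1.14] tiltx [ 0.056  -0.0229 -0.9982]
```

>>> {"method": "arm_command", "body": {
  "motion": [
    {"x": -0.008,"y": 0,"z": 0,"roll": 0,"fingers": 0},
    {"x": -0.018,"y": 0,"z": 0,"roll": 0,"fingers": 0},
    {"x": -0.02,"y": 0,"z": 0,"roll": 0,"fingers": 0},
    {"x": -0.02,"y": 0,"z": 0,"roll": 0,"fingers": 0},
    {"x": -0.02,"y": 0,"z": 0,"roll": 0,"fingers": 0},
    {"x": -0.02,"y": 0,"z": 0,"roll": 0,"fingers": 0},
    {"x": -0.02,"y": 0,"z": 0,"roll": 0,"fingers": 0},
    {"x": -0.02,"y": 0,"z": 0,"roll": 0,"fingers": 0},
    {"x": -0.02,"y": 0,"z": 0,"roll": 0,"fingers": 0}
  ]
}}

```text
clock: 21.17
eef_pos: [0.4485, -0.3213, 0.2373]
tool_rot: [0.046, 0.69, -0.053, 0.72]
ft_force: [-0.0, 0.6, -1.7]
grip_width: 0.059
```

```bash
python3 -c "
from h import *
go(.475,.235,.20,102.9)
c=snap('wrist','w17.png')"
```

```text
t 21.17 tcp [ 0.4485 -0.3213  0.2373] jaw 81.9 w 0.0590 F [-0.03  0.58 -1.71] tiltx [ 0.0423 -0.0138 -0.999 ]
roll deg -20.961687608812028 rad -0.36585046554826706
tool shift now (x,y,z): [ 0.0307  0.5548 -0.0532] world [ 0.0265  0.5563 -0.0373]
tool shift after roll: [0.0307 0.5371 0.1488]
```

View pics/w17.png

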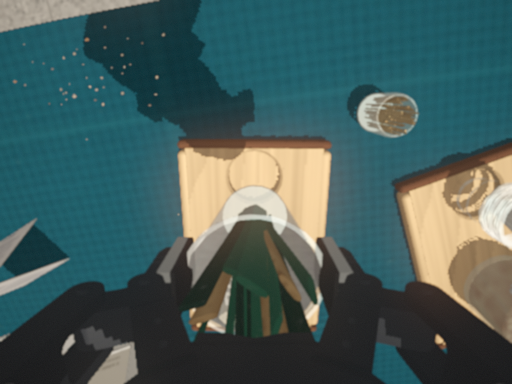

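>>> {"method": "arm_command", "body": {
  "motion": [
    {"x": 0,"y": 0,"z": 0,"roll": -0.09,"fingers": 0},
    {"x": 0,"y": 0,"z": 0,"roll": -0.09,"fingers": 0},
    {"x": 0,"y": 0,"z": 0,"roll": -0.09,"fingers": 0},
    {"x": 0,"y": 0,"z": 0,"roll": -0.09,"fingers": 0},
    {"x": 0,"y": 0.015,"z": 0.003,"roll": 0,"fingers": 0},
    {"x": 0,"y": 0.03,"z": 0.007,"roll": 0,"fingers": 0},
    {"x": 0,"y": 0.03,"z": 0.007,"roll": 0,"fingers": 0},
    {"x": 0,"y": 0.03,"z": 0.007,"roll": 0,"fingers": 0},
    {"x": 0,"y": 0.03,"z": 0.007,"roll": 0,"fingers": 0},
    {"x": 0,"y": 0.03,"z": 0.007,"roll": 0,"fingers": 0},
    {"x": 0,"y": 0.03,"z": 0.007,"roll": 0,"fingers": 0},
    {"x": 0,"y": 0.03,"z": 0.007,"roll": 0,"fingers": 0}
  ]
}}

```text
clock: 22.22
eef_pos: [0.4485, -0.0904, 0.2421]
tool_rot: [-0.091, 0.683, 0.067, 0.722]
ft_force: [0.5, 1.0, -0.7]
grip_width: 0.0589
```

```bash
python3 -c "
from h import *
go(.475,.235,.20,102.9)
c=load('w17.png');print('cheese well',onz(c,253,174,.022))"
```

```text
t 22.22 tcp [ 0.4485 -0.0904  0.2421] jaw 102.8 w 0.0589 F [ 0.53  0.97 -0.7 ] tiltx [ 0.0581 -0.0281 -0.9979]
roll deg -0.09284109020205733 rad -0.001620382705166948
tool shift now (x,y,z): [0.0344 0.3129 0.0964] world [ 0.0265  0.3254 -0.0421]
tool shift after roll: [0.0344 0.3127 0.0969]
cheese well [ 0.46057329 -0.32653269  0.022     ]
```

>>> {"method": "arm_command", "body": {
  "motion": [
    {"x": 0,"y": 0.025,"z": 0.008,"roll": 0,"fingers": 0},
    {"x": 0,"y": 0.03,"z": 0.009,"roll": 0,"fingers": 0},
    {"x": 0,"y": 0.03,"z": 0.009,"roll": 0,"fingers": 0},
    {"x": 0,"y": 0.03,"z": 0.009,"roll": 0,"fingers": 0},
    {"x": 0,"y": 0.03,"z": 0.009,"roll": 0,"fingers": 0},
    {"x": 0,"y": 0.03,"z": 0.009,"roll": 0,"fingers": 0},
    {"x": 0,"y": 0.03,"z": 0.009,"roll": 0,"fingers": 0},
    {"x": 0,"y": 0.03,"z": 0.009,"roll": 0,"fingers": 0},
    {"x": 0,"y": 0.03,"z": 0.009,"roll": 0,"fingers": 0},
    {"x": 0,"y": 0.025,"z": 0.007,"roll": 0,"fingers": 0},
    {"x": 0,"y": 0.01,"z": 0.003,"roll": 0,"fingers": 0}
  ]
}}

```text
clock: 23.13
eef_pos: [0.4655, 0.2409, 0.2372]
tool_rot: [-0.092, 0.681, 0.069, 0.723]
ft_force: [0.4, -0.5, -0.5]
grip_width: 0.0589
```

```bash
python3 -c "
from h import *
go(.475,.235,.09,102.9)
c=snap('wrist','w18.png')
print(proj(c,[[.475,.235,.022]]))"
```

```text
t 23.13 tcp [0.4655 0.2409 0.2372] jaw 103.0 w 0.0589 F [ 0.42 -0.53 -0.5 ] tiltx [ 0.0633 -0.026  -0.9977]
roll deg 0.09604049903566647 rad 0.001676222923430819
tool shift now (x,y,z): [ 0.1476 -0.002  -0.0003] world [ 0.0095 -0.0059 -0.1472]
tool shift after roll: [ 0.1476 -0.002  -0.0003]
[[254.93779572 167.86833437]]
```

View pics/w18.png

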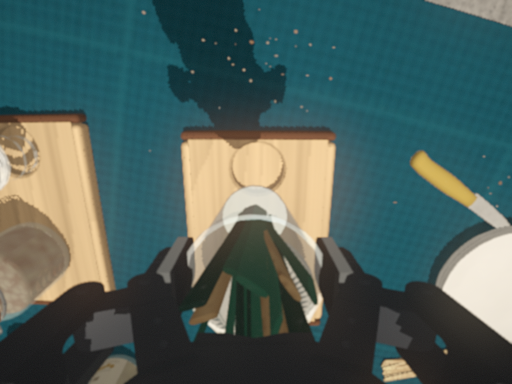

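>>> {"method": "arm_command", "body": {
  "motion": [
    {"x": 0.012,"y": 0,"z": 0,"roll": 0,"fingers": 0},
    {"x": 0.015,"y": 0,"z": 0,"roll": 0,"fingers": 0},
    {"x": 0.015,"y": 0,"z": 0,"roll": 0,"fingers": 0},
    {"x": 0.015,"y": 0,"z": 0,"roll": 0,"fingers": 0},
    {"x": 0.015,"y": 0,"z": 0,"roll": 0,"fingers": 0},
    {"x": 0.015,"y": 0,"z": 0,"roll": 0,"fingers": 0},
    {"x": 0.015,"y": 0,"z": 0,"roll": 0,"fingers": 0},
    {"x": 0.015,"y": 0,"z": 0,"roll": 0,"fingers": 0},
    {"x": 0.01,"y": 0,"z": 0,"roll": 0,"fingers": 0}
  ]
}}

```text
clock: 23.93
eef_pos: [0.4758, 0.2322, 0.11]
tool_rot: [-0.092, 0.679, 0.067, 0.726]
ft_force: [-0.1, 0.3, -0.3]
grip_width: 0.0588
```

```bash
python3 -c "
from h import *
go(.4745,.2355,.068,102.9)
c=snap('wrist','w19.png')
print(proj(c,[[.4745,.2355,.022]]))"
```

```text
t 23.93 tcp [0.4758 0.2322 0.11  ] jaw 102.9 w 0.0588 F [-0.14  0.29 -0.26] tiltx [ 0.0699 -0.0276 -0.9972]
roll deg -0.009146614920965135 rad -0.00015963854578288252
tool shift now (x,y,z): [ 0.0417  0.0053 -0.0031] world [-0.0013  0.0033 -0.042 ]
tool shift after roll: [ 0.0417  0.0053 -0.0031]
[[263.55416618 195.16443385]]
```

View pics/w19.png

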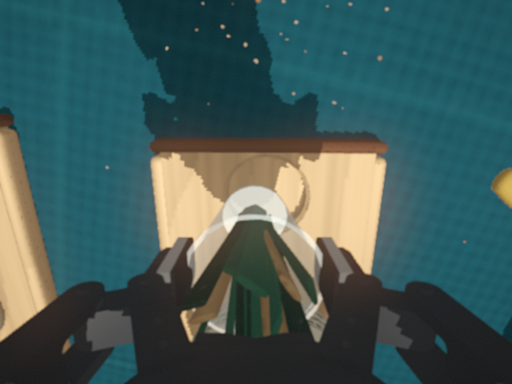

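>>> {"method": "arm_command", "body": {
  "motion": [
    {"x": 0.003,"y": 0.0035,"z": -0.002,"roll": 0,"fingers": 0},
    {"x": 0.005,"y": 0.003,"z": -0.002,"roll": 0,"fingers": 0},
    {"x": 0.006,"y": 0,"z": 0,"roll": 0,"fingers": 0},
    {"x": 0.006,"y": 0,"z": 0,"roll": 0,"fingers": 0}
  ]
}}

```text
clock: 24.32
eef_pos: [0.4714, 0.2348, 0.0886]
tool_rot: [-0.092, 0.679, 0.066, 0.725]
ft_force: [0.2, -0.8, -0.6]
grip_width: 0.0584
```

```bash
python3 -c "
from h import *
go(.4735,.237,.068,102.9)
c=snap('wrist','w20.png')
print(proj(c,[[.4735,.237,.022]]))"
```

```text
t 24.32 tcp [0.4714 0.2348 0.0886] jaw 102.7 w 0.0584 F [ 0.2  -0.77 -0.63] tiltx [ 0.0692 -0.0291 -0.9972]
roll deg -0.19735539435669125 rad -0.0034445014280960985
tool shift now (x,y,z): [0.0206 0.0026 0.0013] world [ 0.0021  0.0022 -0.0206]
tool shift after roll: [0.0206 0.0026 0.0013]
[[260.68472091 209.08784845]]
```

View pics/w20.png

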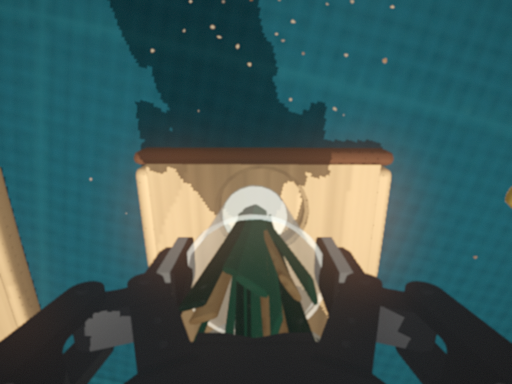

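>>> {"method": "arm_command", "body": {
  "motion": [
    {"x": 0.003,"y": 0.0045,"z": 0,"roll": 0,"fingers": 0},
    {"x": 0.005,"y": 0,"z": 0,"roll": 0,"fingers": 0},
    {"x": 0.004,"y": 0,"z": 0,"roll": 0,"fingers": 0},
    {"x": 0.003,"y": 0,"z": 0,"roll": 0,"fingers": 0}
  ]
}}

```text
clock: 24.7
eef_pos: [0.4716, 0.2396, 0.0719]
tool_rot: [-0.092, 0.679, 0.066, 0.726]
ft_force: [1.1, -1.1, -0.0]
grip_width: 0.0583
```

```bash
python3 -c "
from h import *
go(.4735,.237,.068,102.9)
c=snap('wrist','w21.png')
print(proj(c,[[.4735,.237,.022]]))"
```

```text
t 24.70 tcp [0.4716 0.2396 0.0719] jaw 102.7 w 0.0583 F [ 1.07 -1.14 -0.05] tiltx [ 0.0699 -0.0287 -0.9971]
roll deg -0.16084276382221674 rad -0.0028072358067053015
tool shift now (x,y,z): [ 0.0041 -0.0028  0.001 ] world [ 0.0019 -0.0026 -0.0039]
tool shift after roll: [ 0.0041 -0.0028  0.001 ]
[[252.99678373 216.33484523]]
```

View pics/w21.png

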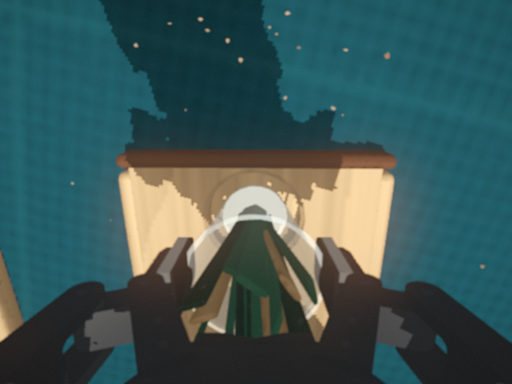

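The foot disc (254,218) is centred in the well ring (256,218), with its bottom about 4 mm above the well floor. Last bit now.

>>> {"method": "arm_command", "body": {
  "motion": [
    {"x": 0.002,"y": 0,"z": 0,"roll": 0,"fingers": 0},
    {"x": 0.0015,"y": 0,"z": 0,"roll": 0,"fingers": 0}
  ]
}}

```text
clock: 24.92
eef_pos: [0.4726, 0.2395, 0.0685]
tool_rot: [-0.092, 0.678, 0.066, 0.726]
ft_force: [-0.9, -0.9, 11.1]
grip_width: 0.0589
```

>>> {"method": "arm_command", "body": {
  "motion": [
    {"x": 0.0012,"y": 0,"z": 0,"roll": 0,"fingers": 0}
  ]
}}

```text
clock: 25.0
eef_pos: [0.4737, 0.2398, 0.0686]
tool_rot: [-0.092, 0.677, 0.066, 0.727]
ft_force: [-1.9, -1.8, 10.1]
grip_width: 0.0587
```

Contact at 0.0685, matching the grasp height of 0.0684. Releasing.

>>> {"method": "arm_command", "body": {
  "motion": [
    {"x": 0,"y": 0,"z": 0,"roll": 0,"fingers": 0.75},
    {"x": 0,"y": 0,"z": 0,"roll": 0,"fingers": 0.85},
    {"x": 0,"y": 0,"z": 0,"roll": 0,"fingers": 1},
    {"x": 0,"y": 0,"z": 0,"roll": 0,"fingers": 1},
    {"x": 0,"y": 0,"z": 0,"roll": 0,"fingers": 1}
  ]
}}

```text
clock: 25.42
eef_pos: [0.4748, 0.2401, 0.0695]
tool_rot: [-0.091, 0.676, 0.066, 0.728]
ft_force: [-0.3, 0.8, -0.2]
grip_width: 0.0855
```

```bash
python3 -c "
from h import *
st()
c=snap('wrist','w22.png')
s=snap('side','s22.png');cv2.imwrite('pics/s22c.png',cv2.resize(s['frame'][90:220,130:290],None,fx=4,fy=4,interpolation=cv2.INTER_CUBIC)[...,::-1])"
```

```text
t 25.42 tcp [0.4748 0.2401 0.0695] jaw 102.7 w 0.0855 F [-0.29  0.83 -0.21] tiltx [ 0.076  -0.0269 -0.9967]
```

View pics/w22.png

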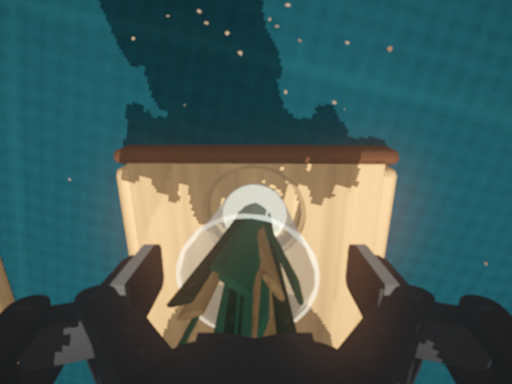

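View pics/s22c.png

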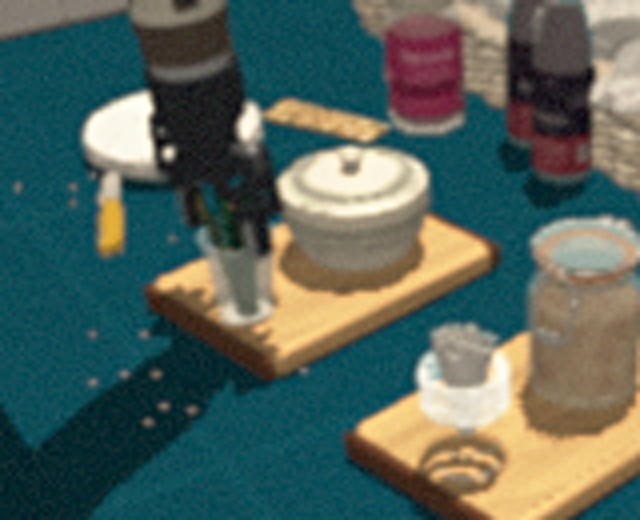

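>>> {"method": "arm_command", "body": {
  "motion": [
    {"x": -0.006,"y": -0.004,"z": 0.002,"roll": 0,"fingers": 1},
    {"x": -0.012,"y": 0,"z": 0.001,"roll": 0,"fingers": 1},
    {"x": -0.02,"y": 0,"z": 0.001,"roll": 0,"fingers": 1},
    {"x": -0.03,"y": 0,"z": 0,"roll": 0,"fingers": 1},
    {"x": -0.04,"y": 0,"z": 0,"roll": 0,"fingers": 1},
    {"x": -0.04,"y": 0,"z": 0,"roll": 0,"fingers": 1},
    {"x": -0.03,"y": 0,"z": 0,"roll": 0,"fingers": 1}
  ]
}}

```text
clock: 26.1
eef_pos: [0.4612, 0.2372, 0.2465]
tool_rot: [-0.094, 0.684, 0.063, 0.721]
ft_force: [0.9, 0.8, -0.4]
grip_width: 0.0852
```

```bash
python3 -c "
from h import *
go(.41,-.173,.22,102.9)
c=snap('wrist','w23.png')"
```

```text
t 26.10 tcp [0.4612 0.2372 0.2465] jaw 102.7 w 0.0852 F [ 0.87  0.78 -0.37] tiltx [ 0.0567 -0.0384 -0.9977]
roll deg -0.2179049725887694 rad -0.003803159228142018
tool shift now (x,y,z): [ 0.0393 -0.3872 -0.142 ] world [-0.0512 -0.4102 -0.0265]
tool shift after roll: [ 0.0393 -0.3866 -0.1434]
```

View pics/w23.png

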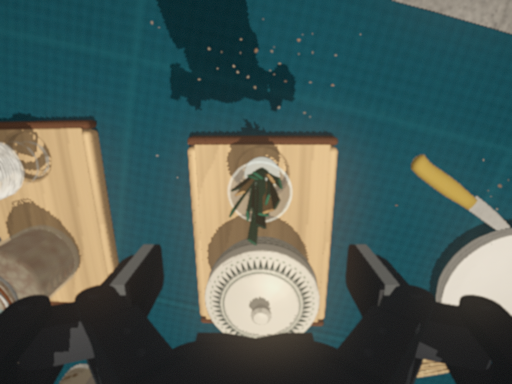

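>>> {"method": "arm_command", "body": {
  "motion": [
    {"x": 0,"y": -0.032,"z": -0.011,"roll": 0,"fingers": 1},
    {"x": 0,"y": -0.032,"z": -0.011,"roll": 0,"fingers": 1},
    {"x": 0,"y": -0.032,"z": -0.011,"roll": 0,"fingers": 1},
    {"x": 0,"y": -0.032,"z": -0.011,"roll": 0,"fingers": 1},
    {"x": 0,"y": -0.032,"z": -0.011,"roll": 0,"fingers": 1},
    {"x": 0,"y": -0.032,"z": -0.011,"roll": 0,"fingers": 1},
    {"x": 0,"y": -0.032,"z": -0.011,"roll": 0,"fingers": 1},
    {"x": 0,"y": -0.032,"z": -0.011,"roll": 0,"fingers": 1},
    {"x": 0,"y": -0.032,"z": -0.011,"roll": 0,"fingers": 1},
    {"x": 0,"y": -0.032,"z": -0.011,"roll": 0,"fingers": 1},
    {"x": 0,"y": -0.03,"z": -0.011,"roll": 0,"fingers": 1},
    {"x": 0,"y": 0,"z": 0,"roll": 0.091,"fingers": 1},
    {"x": 0,"y": 0,"z": 0,"roll": 0.091,"fingers": 1},
    {"x": 0,"y": 0,"z": 0,"roll": 0.091,"fingers": 1},
    {"x": 0,"y": 0,"z": 0,"roll": 0.091,"fingers": 1}
  ]
}}

```text
clock: 27.4
eef_pos: [0.4238, -0.1486, 0.2706]
tool_rot: [0.047, 0.672, -0.064, 0.736]
ft_force: [-0.1, 0.2, 0.6]
grip_width: 0.0853
```

```bash
python3 -c "
from h import *
go(.409,-.174,.12,81.8)
c=snap('wrist','w24.png')
print(proj(c,[[.409,-.174,.068],[.409,-.174,.0]]))"
```

```text
t 27.40 tcp [ 0.4238 -0.1486  0.2706] jaw 80.9 w 0.0853 F [-0.11  0.23  0.64] tiltx [ 0.0881 -0.0318 -0.9956]
roll deg -0.8885655781858475 rad -0.015508394959230141
tool shift now (x,y,z): [ 0.1494 -0.0248 -0.0245] world [-0.0148 -0.0254 -0.1506]
tool shift after roll: [ 0.1494 -0.0244 -0.0249]
[[232.97071081 147.7265266 ]
 [237.24837687 136.98604735]]
```

View pics/w24.png

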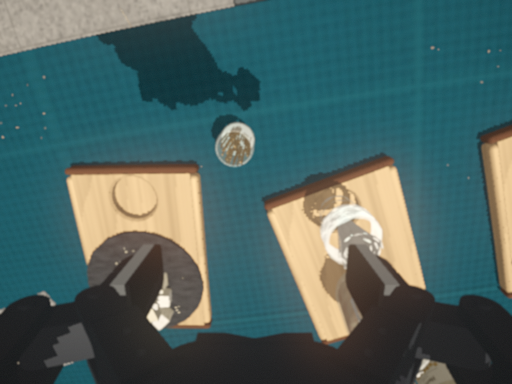

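>>> {"method": "arm_command", "body": {
  "motion": [
    {"x": 0.012,"y": -0.0035,"z": -0.006,"roll": -0.005,"fingers": 1},
    {"x": 0.012,"y": -0.0035,"z": -0.006,"roll": -0.005,"fingers": 1},
    {"x": 0.012,"y": -0.0035,"z": -0.006,"roll": -0.005,"fingers": 1},
    {"x": 0.012,"y": -0.0035,"z": -0.006,"roll": 0,"fingers": 1},
    {"x": 0.012,"y": -0.0035,"z": -0.006,"roll": 0,"fingers": 1},
    {"x": 0.012,"y": -0.003,"z": -0.003,"roll": 0,"fingers": 1},
    {"x": 0.012,"y": 0,"z": 0,"roll": 0,"fingers": 1},
    {"x": 0.012,"y": 0,"z": 0,"roll": 0,"fingers": 1},
    {"x": 0.012,"y": 0,"z": 0,"roll": 0,"fingers": 1},
    {"x": 0.012,"y": 0,"z": 0,"roll": 0,"fingers": 1},
    {"x": 0.012,"y": 0,"z": 0,"roll": 0,"fingers": 1}
  ]
}}

```text
clock: 28.37
eef_pos: [0.4007, -0.1714, 0.1362]
tool_rot: [0.032, 0.669, -0.054, 0.74]
ft_force: [0.1, 0.6, 0.6]
grip_width: 0.0853
```

```bash
python3 -c "
from h import *
go(.410,-.172,.021,81.8)
c=snap('wrist','w25.png')
print(proj(c,[[.410,-.172,.068],[.410,-.172,.0]]))"
```

```text
t 28.37 tcp [ 0.4007 -0.1714  0.1362] jaw 83.0 w 0.0853 F [0.12 0.58 0.59] tiltx [ 0.0985 -0.0373 -0.9944]
roll deg 1.1748320355200548 rad 0.020504687177731927
tool shift now (x,y,z): [ 0.1155  0.0035 -0.0026] world [ 0.0093 -0.0006 -0.1152]
tool shift after roll: [ 0.1155  0.0034 -0.0026]
[[257.81630951 213.08994478]
 [258.90309805 182.53241839]]
```

View pics/w25.png

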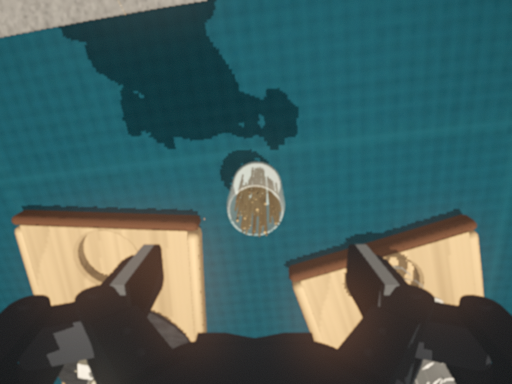

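>>> {"method": "arm_command", "body": {
  "motion": [
    {"x": 0.015,"y": 0.0015,"z": -0.002,"roll": 0.01,"fingers": 1},
    {"x": 0.015,"y": 0.0015,"z": -0.002,"roll": 0.01,"fingers": 1},
    {"x": 0.015,"y": 0,"z": -0.001,"roll": 0,"fingers": 1},
    {"x": 0.015,"y": 0,"z": 0,"roll": 0,"fingers": 1},
    {"x": 0.012,"y": 0,"z": 0,"roll": 0,"fingers": 1}
  ]
}}

```text
clock: 28.83
eef_pos: [0.404, -0.1709, 0.063]
tool_rot: [0.036, 0.668, -0.058, 0.741]
ft_force: [-0.6, -0.4, 0.5]
grip_width: 0.0856
```

```bash
python3 -c "
from h import *
go(.408,-.172,.025,81.8)
c=snap('wrist','w26.png')
print(proj(c,[[.408,-.172,.068],[.410,-.172,.0]]))"
```

```text
t 28.83 tcp [ 0.404  -0.1709  0.063 ] jaw 82.3 w 0.0856 F [-0.65 -0.44  0.47] tiltx [ 0.1008 -0.0386 -0.9942]
roll deg 0.5058992745804431 rad 0.008829608024879587
tool shift now (x,y,z): [0.0382 0.0004 0.0001] world [ 0.004  -0.0011 -0.038 ]
tool shift after roll: [0.0382 0.0004 0.0001]
[[253.51173983 265.06789892]
 [256.57489374 211.7467823 ]]
```

View pics/w26.png

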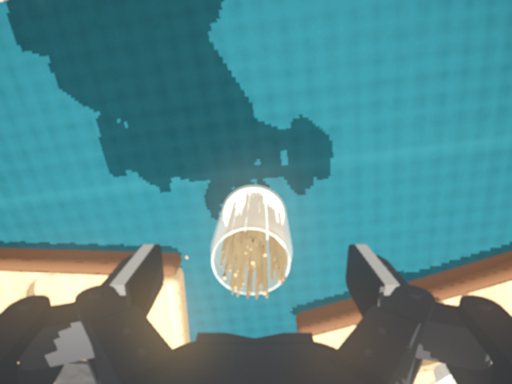

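>>> {"method": "arm_command", "body": {
  "motion": [
    {"x": 0.012,"y": 0,"z": -0.0015,"roll": 0,"fingers": 1},
    {"x": 0.012,"y": 0,"z": -0.001,"roll": 0,"fingers": 1},
    {"x": 0.008,"y": 0,"z": 0,"roll": 0,"fingers": 1}
  ]
}}

```text
clock: 29.13
eef_pos: [0.4051, -0.1721, 0.0304]
tool_rot: [0.034, 0.668, -0.057, 0.741]
ft_force: [-0.0, 0.1, -0.0]
grip_width: 0.0856
```

```bash
python3 -c "
from h import *
go(.406,-.172,.025,81.8)
c=snap('wrist','w27.png')"
```

```text
t 29.13 tcp [ 0.4051 -0.1721  0.0304] jaw 82.5 w 0.0856 F [-0.05  0.11 -0.05] tiltx [ 0.1006 -0.0387 -0.9942]
roll deg 0.7473483680665396 rad 0.013043689682167564
tool shift now (x,y,z): [0.0055 0.0003 0.0003] world [ 0.0009  0.0001 -0.0054]
tool shift after roll: [0.0055 0.0003 0.0003]
```

View pics/w27.png

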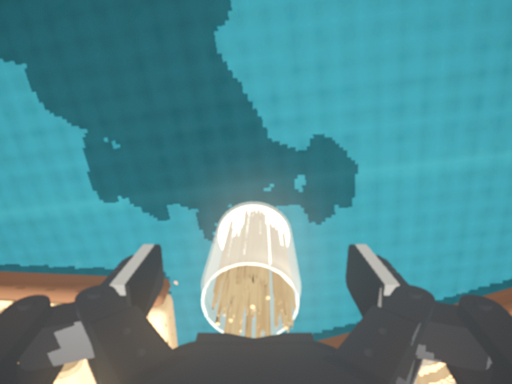

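>>> {"method": "arm_command", "body": {
  "motion": [
    {"x": 0.005,"y": 0,"z": 0,"roll": 0,"fingers": 0.8},
    {"x": 0,"y": 0,"z": 0,"roll": 0,"fingers": 0.5},
    {"x": 0,"y": 0,"z": 0,"roll": 0,"fingers": 0},
    {"x": 0,"y": 0,"z": 0,"roll": 0,"fingers": 0},
    {"x": 0,"y": 0,"z": 0,"roll": 0,"fingers": 0},
    {"x": 0,"y": 0,"z": 0,"roll": 0,"fingers": 0}
  ]
}}

```text
clock: 29.68
eef_pos: [0.4068, -0.1727, 0.0266]
tool_rot: [0.033, 0.668, -0.056, 0.742]
ft_force: [-0.1, 0.6, -0.8]
grip_width: 0.0418
```

```bash
python3 -c "
from h import *
go(.4625,-.325,.12,81.8)
c=snap('side','s28.png');cv2.imwrite('pics/s28c.png',cv2.resize(c['frame'][170:260,180:290],None,fx=6,fy=6,interpolation=cv2.INTER_CUBIC)[...,::-1])"
```

```text
t 29.68 tcp [ 0.4068 -0.1727  0.0266] jaw 82.6 w 0.0418 F [-0.08  0.62 -0.82] tiltx [ 0.102  -0.0392 -0.994 ]
roll deg 0.839350000524206 rad 0.014649421085763526
tool shift now (x,y,z): [-0.0812 -0.1463  0.0838] world [ 0.0557 -0.1523  0.0934]
tool shift after roll: [-0.0812 -0.145   0.0859]
```

View pics/s28c.png

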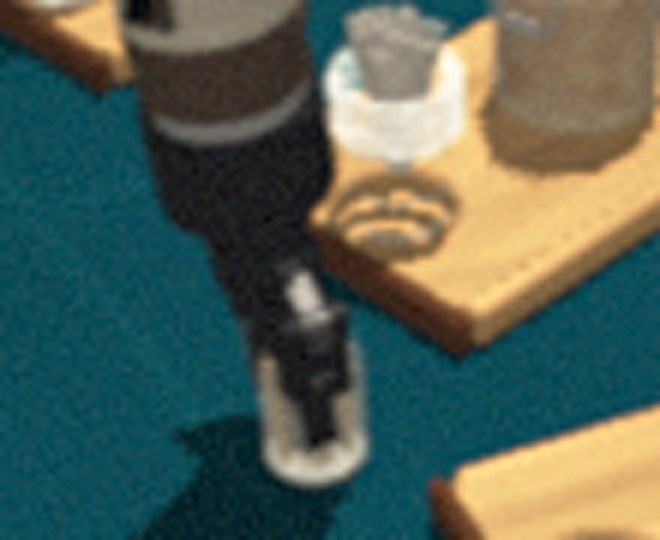

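>>> {"method": "arm_command", "body": {
  "motion": [
    {"x": -0.008,"y": 0,"z": 0,"roll": 0,"fingers": 0},
    {"x": -0.015,"y": 0,"z": 0,"roll": 0,"fingers": 0},
    {"x": -0.02,"y": 0,"z": 0,"roll": 0,"fingers": 0},
    {"x": -0.02,"y": 0,"z": 0,"roll": 0,"fingers": 0},
    {"x": -0.015,"y": -0.01,"z": 0.005,"roll": 0,"fingers": 0},
    {"x": 0,"y": -0.02,"z": 0.011,"roll": 0.005,"fingers": 0},
    {"x": 0,"y": -0.025,"z": 0.014,"roll": 0.005,"fingers": 0},
    {"x": 0,"y": -0.025,"z": 0.014,"roll": 0,"fingers": 0},
    {"x": 0,"y": -0.025,"z": 0.014,"roll": 0,"fingers": 0},
    {"x": 0,"y": -0.02,"z": 0.012,"roll": 0,"fingers": 0},
    {"x": 0,"y": -0.01,"z": 0.008,"roll": 0,"fingers": 0}
  ]
}}

```text
clock: 30.65
eef_pos: [0.4558, -0.3155, 0.126]
tool_rot: [0.035, 0.668, -0.058, 0.741]
ft_force: [-0.5, 0.6, -0.1]
grip_width: 0.0419
```

```bash
python3 -c "
from h import *
go(.4625,-.325,.035,81.8)
c=snap('wrist','w29.png')
print(proj(c,[[.4625,-.325,.022]]))"
```

```text
t 30.65 tcp [ 0.4558 -0.3155  0.126 ] jaw 82.4 w 0.0419 F [-0.49  0.63 -0.06] tiltx [ 0.1011 -0.0388 -0.9941]
roll deg 0.6050844349035884 rad 0.010560715641636916
tool shift now (x,y,z): [ 0.0915 -0.0062 -0.0017] world [ 0.0067 -0.0095 -0.091 ]
tool shift after roll: [ 0.0915 -0.0062 -0.0016]
[[247.48599458 193.13746745]]
```

View pics/w29.png

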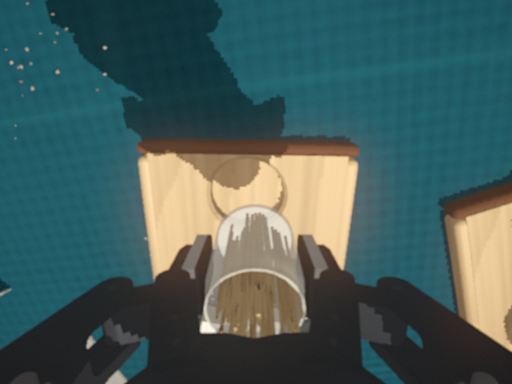

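>>> {"method": "arm_command", "body": {
  "motion": [
    {"x": 0.01,"y": -0.003,"z": -0.001,"roll": 0,"fingers": 0},
    {"x": 0.012,"y": -0.003,"z": -0.001,"roll": 0,"fingers": 0},
    {"x": 0.012,"y": 0,"z": 0,"roll": 0,"fingers": 0},
    {"x": 0.012,"y": 0,"z": 0,"roll": 0,"fingers": 0},
    {"x": 0.01,"y": 0,"z": 0,"roll": 0,"fingers": 0},
    {"x": 0.01,"y": 0,"z": 0,"roll": 0,"fingers": 0}
  ]
}}

```text
clock: 31.2
eef_pos: [0.4603, -0.3255, 0.0596]
tool_rot: [0.034, 0.666, -0.059, 0.743]
ft_force: [0.5, 0.4, -1.1]
grip_width: 0.0415
```

```bash
python3 -c "
from h import *
go(.4620,-.325,.035,81.8)
c=snap('wrist','w30.png')
print(proj(c,[[.462,-.325,.022]]))
c=snap('side','s30.png');cv2.imwrite('pics/s30c.png',cv2.resize(c['frame'][200:310,230:370],None,fx=5,fy=5,interpolation=cv2.INTER_CUBIC)[...,::-1])"
```

```text
t 31.20 tcp [ 0.4603 -0.3255  0.0596] jaw 82.3 w 0.0415 F [ 0.49  0.37 -1.1 ] tiltx [ 0.105  -0.0423 -0.9936]
roll deg 0.5357832968779803 rad 0.009351182607711011
tool shift now (x,y,z): [ 0.0245  0.0014 -0.0011] world [ 0.0017  0.0005 -0.0246]
tool shift after roll: [ 0.0245  0.0014 -0.0011]
[[257.51855835 221.92219715]]
```

View pics/w30.png

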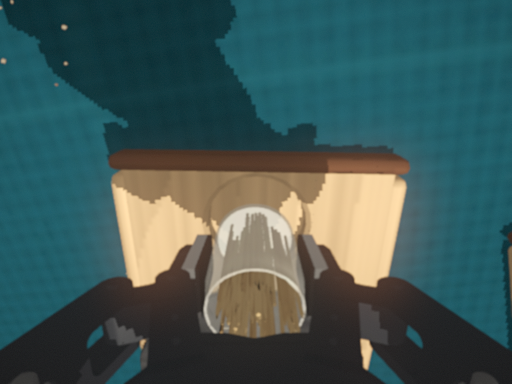

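View pics/s30c.png

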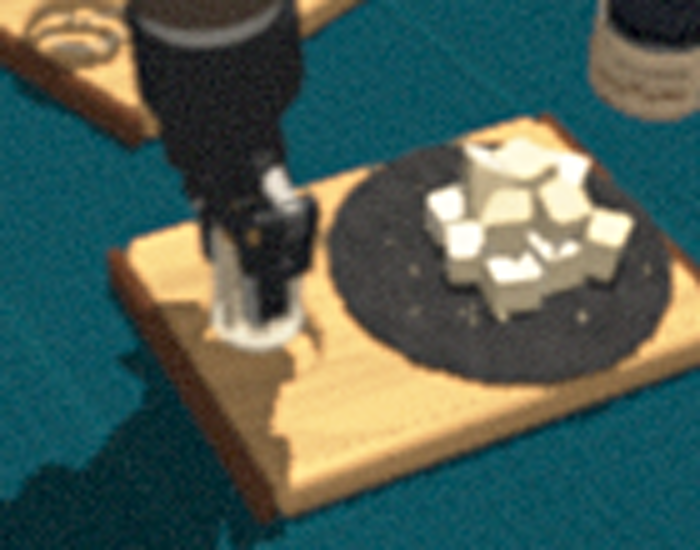

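>>> {"method": "arm_command", "body": {
  "motion": [
    {"x": 0.006,"y": 0.0025,"z": -0.0035,"roll": 0,"fingers": 0},
    {"x": 0.006,"y": 0,"z": -0.001,"roll": 0,"fingers": 0},
    {"x": 0.005,"y": 0,"z": 0,"roll": 0,"fingers": 0}
  ]
}}

```text
clock: 31.55
eef_pos: [0.4575, -0.322, 0.041]
tool_rot: [0.034, 0.667, -0.059, 0.742]
ft_force: [-1.2, 0.7, -0.3]
grip_width: 0.0417
```

```bash
python3 -c "
from h import *
go(.4620,-.325,.035,81.8)
c=snap('wrist','w31.png')
print(proj(c,[[.462,-.325,.022]]))"
```

```text
t 31.55 tcp [ 0.4575 -0.322   0.041 ] jaw 82.4 w 0.0417 F [-1.2   0.72 -0.27] tiltx [ 0.104  -0.0414 -0.9937]
roll deg 0.5916094067753903 rad 0.01032553203400101
tool shift now (x,y,z): [ 0.0065 -0.0022  0.0042] world [ 0.0045 -0.003  -0.006 ]
tool shift after roll: [ 0.0065 -0.0021  0.0042]
[[251.50255904 241.84940893]]
```

View pics/w31.png

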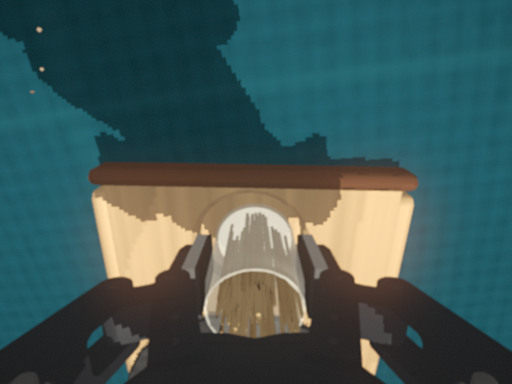

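>>> {"method": "arm_command", "body": {
  "motion": [
    {"x": 0.003,"y": -0.0015,"z": 0.001,"roll": 0,"fingers": 0},
    {"x": 0.002,"y": 0,"z": 0,"roll": 0,"fingers": 0}
  ]
}}

```text
clock: 31.77
eef_pos: [0.4585, -0.3236, 0.035]
tool_rot: [0.034, 0.667, -0.058, 0.742]
ft_force: [0.3, 0.2, -0.6]
grip_width: 0.042
```

>>> {"method": "arm_command", "body": {
  "motion": [
    {"x": 0.0015,"y": 0,"z": 0,"roll": 0,"fingers": 0}
  ]
}}

```text
clock: 31.85
eef_pos: [0.4589, -0.3238, 0.0335]
tool_rot: [0.034, 0.667, -0.058, 0.742]
ft_force: [-2.8, 2.1, 14.2]
grip_width: 0.0417
```

Contact at 0.0335 (expected 0.0346). Releasing.

>>> {"method": "arm_command", "body": {
  "motion": [
    {"x": 0,"y": 0,"z": 0,"roll": 0,"fingers": 0.55},
    {"x": 0,"y": 0,"z": 0,"roll": 0,"fingers": 0.7},
    {"x": 0,"y": 0,"z": 0,"roll": 0,"fingers": 1},
    {"x": 0,"y": 0,"z": 0,"roll": 0,"fingers": 1},
    {"x": 0,"y": 0,"z": 0,"roll": 0,"fingers": 1}
  ]
}}

```text
clock: 32.27
eef_pos: [0.4601, -0.3248, 0.0346]
tool_rot: [0.034, 0.666, -0.059, 0.743]
ft_force: [-0.1, -0.4, 0.3]
grip_width: 0.0853
```

```bash
python3 -c "
from h import *
st()
c=snap('wrist','w32.png')"
```

```text
t 32.27 tcp [ 0.4601 -0.3248  0.0346] jaw 82.4 w 0.0853 F [-0.11 -0.39  0.28] tiltx [ 0.1058 -0.0425 -0.9935]
```

View pics/w32.png

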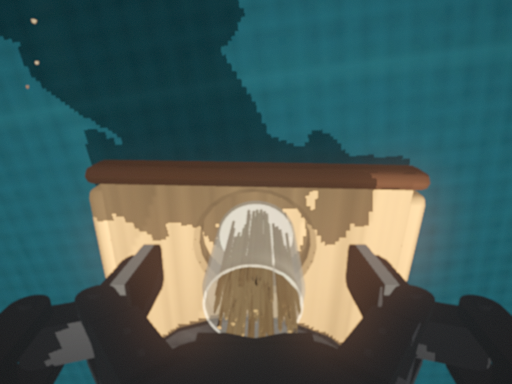

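The jar stands in the ring, foot at (256,237) inside the well (257,240). Lifting away and backing off for a clear view.

>>> {"method": "arm_command", "body": {
  "motion": [
    {"x": -0.012,"y": 0,"z": 0,"roll": 0,"fingers": 1},
    {"x": -0.025,"y": 0,"z": 0,"roll": 0,"fingers": 1},
    {"x": -0.035,"y": 0,"z": 0,"roll": 0,"fingers": 1},
    {"x": -0.04,"y": 0,"z": 0,"roll": 0,"fingers": 1},
    {"x": -0.04,"y": 0,"z": 0,"roll": 0,"fingers": 1},
    {"x": -0.04,"y": 0,"z": 0,"roll": 0,"fingers": 1},
    {"x": -0.02,"y": 0,"z": -0.03,"roll": 0,"fingers": 1},
    {"x": 0,"y": 0,"z": -0.03,"roll": 0,"fingers": 1},
    {"x": 0,"y": 0,"z": -0.03,"roll": 0,"fingers": 1},
    {"x": 0,"y": 0,"z": 0,"roll": 0,"fingers": 1}
  ]
}}

```text
clock: 33.15
eef_pos: [0.3458, -0.3031, 0.2461]
tool_rot: [0.032, 0.666, -0.058, 0.743]
ft_force: [-1.8, 0.5, -0.3]
grip_width: 0.0855
```

```bash
python3 -c "
from h import *
st()
c=snap('top','t33.png');cv2.imwrite('pics/t33c.png',cv2.resize(c['frame'][120:270,100:410],None,fx=2.5,fy=2.5,interpolation=cv2.INTER_CUBIC)[...,::-1])
c=snap('side','s33.png');cv2.imwrite('pics/s33c.png',cv2.resize(c['frame'][115:305,145:395],None,fx=3,fy=3,interpolation=cv2.INTER_CUBIC)[...,::-1])"
```

```text
t 33.15 tcp [ 0.3458 -0.3031  0.2461] jaw 82.6 w 0.0855 F [-1.78  0.45 -0.26] tiltx [ 0.105  -0.044  -0.9935]
```

View pics/t33c.png

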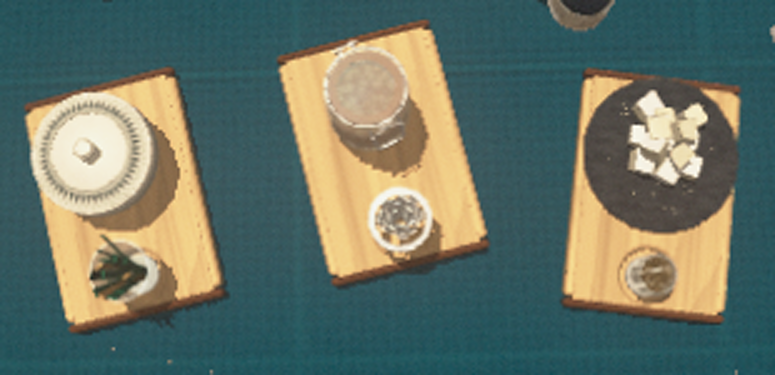

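View pics/s33c.png

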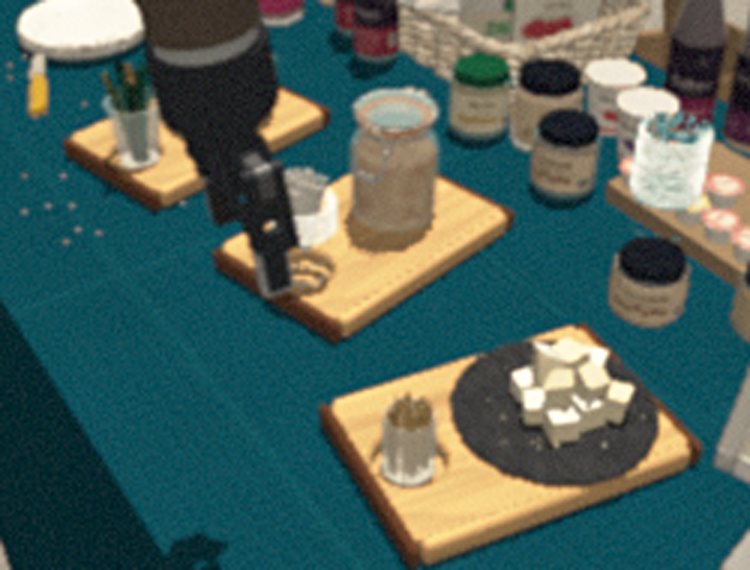

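```bash
python3 -c "
from h import *
c=load('t33.png')
print('sticks',onz(c,100+652/2.5,120+275/2.5,.076),'spoons',onz(c,100+401/2.5,120+219/2.5,.098),'cutlery',onz(c,100+124/2.5,120+273/2.5,.095))
a=load('t33.png')['frame'].astype(int);b=load('top0.png')['frame'].astype(int)
d=np.abs(a-b).max(2)
for n,(u,v) in dict(pot=(135,181),jar=(246,155),cheese=(365,178)).items(): print(n,(d[v-18:v+18,u-18:u+18]>40).sum())
job_done()"
```

```text
sticks [ 0.46234319 -0.31747724  0.076     ] spoons [ 0.52551296 -0.05748383  0.098     ] cutlery [0.47668698 0.22933253 0.095     ]
pot 0
jar 0
cheese 0
the job is handed in; nothing more can be done
```

The job is handed in: the sticks are in the cheese board's well, the spoons in the relish board's and the cutlery in the pot board's. The sticks were parked on the bare cloth while the other two were moved. The last robot clock reading before I handed in was 33 s, against the 106 s limit.

- **Final pictures:** The top and side views show all three cups upright in their wells, with the gripper open and clear of everything. Rim centres measured from the top view lie within about 7 mm of the fitted well centres, which is within the wells' play and my reading error. In the last side view the gripper partly hid the spoons, so for them I relied on the top view and the earlier side view.
- **Fully seated:** Each cup met the well floor within about 1 mm of the expected height, at 8 to 14 N.
- **Food:** The top-view picture patches around the pot, the relish jar and the cheese did not change between the first and last pictures.
- **Flaws:**
  - The tool drifted to about 6° of tilt over the run, which the moves could not correct. The grip and placing tilts still agreed within about 1 to 2°.
  - Setting the sticks down on the cloth gave a brief 34 N at the wrist. They stayed upright.

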